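# Clamp a sample carrier under the sprung bar of a microscope stage

### The arm

A 6-joint arm with a two-finger parallel gripper is mounted at the origin on the work surface. World frame = base frame: x ahead of the robot, y to its left, z up, the work surface at z = 0. Lengths are in m, angles in rad, forces in N, time in s.
With the tool pointing down it reaches from about 0.275 to 0.825 m from the base axis. Payload 5.2 kg.
Tool frame: the origin (TCP) lies on the centre line of the jaws, within the pads' length; the fingertips stand 11 mm ahead of it and the grasp point (between the pads) lies 8 mm behind it (env.finger_overhang is the z of the fingertips in the tool frame, in m); z points along the fingers, y is the direction in which the jaws open and shut (so a half turn about z gives the same grasp; the last joint's range is limited). The gripper opens to 93 mm and grips with 3 to 60 N. Pads are 15 mm wide; open, the fingers measure 128 mm over their backs; the gripper's body (75 mm by 188 mm) begins 65 mm behind the grasp point.
Start: joints at [-1.358, 0.259, 1.535, -0, 1.348, -0.203], TCP at [0.222, -0.503, 0.23] pointing down, gripper open.
Joint ranges: [-3.14, 3.14], [-0.91, 2.08], [0.19, 2.58], [-1.22, 4.36], [0.22, 2.71], [-3.12, 3.12]. Speed limits (rad/s): [2.57, 2.57, 3.14, 3.14, 3.14, 3.14].

### API

Orientations are given as a unit quaternion [x, y, z, w].
In Python, from bench import env gives the robot as it stands. The module is installed in compiled form; this text tells all that it offers.
- The arm moves only by the tool send_rows, never from a script. Its argument "moves" is a list of rows, each an object of numbers: "grip": the finger opening in mm, from 0 to 93; "x", "y", "z": the shift along the world's x, y, z in mm; "rx", "ry", "rz": the turn, a rotation vector about the world's x, y, z in degrees. A call has 1 to 5 rows; each row is the pose to reach, as a shift and turn from the pose commanded when the call began; what a row does not reach only later rows make up. A row lasts 1/10 s, in which the tool goes at most 50 mm and 8.59 degrees, less where a joint would pass 70% of its speed; a pose out of reach is approached as far as the arm can. A call with a gripper value outside its range is refused whole. The fingers move at their own pace and stop on an object; the grip force is fixed at half the most. Time passes only in rows, so rows that repeat a pose let the fingers close. It gives the time, the measured TCP pose, the force and the opening at its end, in the units of the state.
- env.get_obs(): the state, without advancing time (a new reading comes with each control period).
- env.snapshot(name): name is "scene" or "side" or "wrist"; returns a dict with "color" (420x560x3 uint8, blue, green, red), "intrinsics" (3x3 intrinsics, pixels), "dist_coeffs" ([k1, k2, p1, p2, k3] as OpenCV has them; the pictures are not rectified), "extrinsics" (4x4, takes a point from camera to world coordinates); the wrist camera has in their place "hand_eye" (4x4, takes a point from camera to tool coordinates, whose origin is the TCP and whose axes are the flange's). Camera axes: x right, y down, z forward; pixel columns grow to the right and rows downward; lengths in m; the calibration is good to about 2 mm. A picture is of the moment at which its call begins: read the wrist's pose just before it. There is no depth.
- env.finish_job(): hands the job in, once; it reports no verdict.
Trained networks look in the newest picture that a camera, given by its name, has taken for a name from the list of things; names that differ only in an ending like _2 or _b are one class to them, and where a whole thing is asked for, a point or a joint stands for the part that bears it (a point fixed in the world has none). Each returns a list of dicts, best first, with "confidence" (0 to 1); they miss things now and then, are a little off and sometimes report something else, mostly with a low value. They report only what shows in the picture. A call takes as long as a camera call.
- env.look_for(camera, thing): "location" ([x, y, z] in m, in the coordinates of the camera as it stood for that picture, good to about 4 mm: the middle of the surface that is visible of it).
The state is a dict: "time_s": time; "joint_positions": joint angles; "joint_vel": joint speeds; "effort": joint torques, N m; "ee_pos": TCP position; "orientation": TCP orientation; "wrist_force": force on the tool from outside, world axes, zero at the start; "moment": the same for the moment, N m; "gripper_width": opening from 0.0 (shut) to 1.0 (fully open).
Only numpy, scipy, OpenCV 4.12 (cv2) and the standard library are available. Lean on these libraries where they do the work, as an engineer would, in place of code of your own. Each camera call takes 0.05 s, during which the arm holds its last target.

### The job

Prop open the stage's sprung hold-down bar by driving the white loading wedge under the roller at its free end, then slide the sample carrier, grip end last, along the lane between the rails and under the raised bar, without the bar rubbing on it, until it is pressed firmly but not rammed against the end stop, square to it. Draw the wedge out smoothly, so that the bar comes down on the carrier and clamps it without snapping shut, and stand the wedge on its base on the bench, clear of the stage. Leave all the other things where they are.

Things in the scene. Friction and masses are not known exactly. Their poses are not given: they have to be found in the camera images.
- stage: low microscope stage, fixed, aluminium bed 40 mm above the bench (x -95 to 80, y -165 to 95 mm). Origin on the bench plane below the bar's foot; x is the carrier's sliding direction, roughly away from the robot. The lane along x at y 0 lies between steel rails 5 mm high, x -30 to 60, inner faces y +-30.5, outer +-34.5 mm, flared towards x -48. Micrometer drives at the far side, below the bed
- bar (a joint): angle of the steel hold-down bar, rad: 0 shut, up to 0.40 as its free end rises. It lies across the lane over stage x 0, 22 mm wide, 8 thick, from its hinge (y +62, 28 mm above the bed) to y -103. A spring shuts it, about 3 N at the roller when shut, 4 N at 0.14. Shut, its underside is 24 mm above the bed. The carrier passes below from 0.10 up. Wedge fully in: about 0.135; resting on the carrier: about 0.06
- bar_roller (a point): centre of the free-turning roller (14 mm diameter, 17 wide, axle along stage x) under the bar's free end: stage x 0, y -92 mm, 16 mm above the bed when shut, so its underside is 9 mm above the bed
- bar_foot (a point): underside of the bar's rounded rubber foot, over the middle of the lane, 6 mm above the bed when shut
- stop: end stop of steel, 50 mm wide, 14 mm high with a knob on top, clamped on the bed between the rails some 22 to 38 mm beyond the bar's middle, a different place each time. Origin in the middle of its front face, at bed level; its x axis points along the stage's x, so the carrier comes from its -x side
- carrier_grip (a point): sample carrier: aluminium frame 100 mm long (x), 56 wide (y), 10 thick, with a glass window and a dark upright grip at its rear; 0.15 to 0.25 kg; starts flat on the bench. Point in the grip, 37 mm behind the frame's centre, 32 mm above the underside. The grip is 14 mm thick (y), 22 long (x), from 10 to 48 mm above the underside. x points to the plain front end, z up
- carrier_front (a point): middle of the carrier's front lower edge, 50 mm ahead of its centre and 87 mm ahead of the grip; at the end it touches the stop's front face
- wedge_grip (a point): loading wedge of white plastic, 106 mm long (x), 28 wide (y), 0.12 kg, standing on the bench. Point in its upright grip, 50 mm above the underside; the grip is 20 mm thick (y), 22 long (x), from 30 to 66 mm above the underside. x points to the thin end (4 mm thick); from there the top slopes up over 48 mm to a level land 30 mm high, 36 mm long, that ends at the grip
- wedge_tip (a point): middle of the lower edge of the wedge's thin end, 95 mm ahead of the grip point and 50 mm below it. The wedge goes in on the bed along stage +y, at stage x 0; fully in, this point is at the near rail's outer face (y -34.5 mm; within 6 mm is enough) and the roller stands on the land
- objective: bystander: brass objective lens, 30 mm wide, 45 mm high, standing on the stage's bed near stage x 50, y 70 mm; origin at its foot
- oil_bottle: bystander: amber dropper bottle, 28 mm wide, 62 mm high; origin at its foot
- dish: bystander: clear culture dish, 42 mm wide, 13 mm high, standing on the stage's bed near stage x 52, y -100 mm; origin at its foot
- slide_box: bystander: grey slide box, 87 by 102 by 33 mm; origin at its foot
- driver: bystander: screwdriver, 150 mm long, lying on the bench; origin on its underside
- post_holder: bystander: aluminium post holder with a steel post, 32 mm wide at the foot, 77 mm high; origin at its foot

How it is judged:
On the way, in this order (a step that is already met when the one before it is completed fails the run):
1. the wedge holds the bar open (bar at 0.11 or more) (value of joint bar above 0.11 rad and contact force between wedge and bar above 0.5 N), for 0.3 s.
2. the carrier is pressed against the stop while the wedge still holds the bar open (value of joint bar above 0.1 rad and contact force between wedge and bar above 0.5 N and contact force between carrier and stop above 1 N and x of carrier_front in the frame of stop above -0.002 m), for 0.02 s.
At the end, for the whole second after the job is handed in: The carrier lies flat between the rails with its front edge on the stop (within 2 mm along the lane, 4 mm sideways, 0.04 rad), the bar clamps it with more than 2 N, and the wedge stands on its base on the bench, not touching the stage; both at rest (x of carrier_front in the frame of stop between -0.002 and 0.002 m and y of carrier_front in the frame of stop between -0.004 and 0.004 m and angle between the x axis of carrier_front and the x axis of stage, either way round below 0.04 rad and angle between carrier_front's own z axis and vertical below 0.03 rad and contact force between bar and carrier above 2 N and value of joint bar below 0.09 rad and angle between wedge_grip's own z axis and vertical below 0.05 rad and height (world z) of wedge_grip below 0.055 m and contact force between wedge and stage below 0.05 N and linear speed of each of carrier, wedge below 0.02 m/s).
It fails at once if the bar rubs or presses on the carrier (over 1 N) while the carrier is more than 6 mm short of the stop (contact force between bar and carrier above 1 N and x of carrier_front in the frame of stop below -0.006 m).
It fails at once if the carrier is rammed against the stop (over 45 N) (contact force between carrier and stop above 45 N).
It fails at once if the bar snaps down (faster than 2 rad/s) (velocity of joint bar below -2 rad/s).
It fails at once if a bystander is moved by more than 20 mm (distance of any of objective, oil_bottle, dish, slide_box, driver, post_holder from where it was at the start of the episode above 0.02 m).
It also fails if it takes over 72 s, if anything falls off the work surface, if the arm or the gripper's body presses on something with over 40 N, if the wrist force passes 120 N, or if a joint passes its speed limit or range.

## Working session

There is one attempt and no reset: what is moved stays moved. The work goes in short steps, Python scripts to look and compute and a tool call to move; the robot and the scene stay as the last step left them, time stands still between calls to the robot, and variables do not carry over. Pictures are saved under pics/ and viewed, and the job is handed in when it is done.

Besides the shell and the picture viewer there is one more tool, called after ">>>" as name([rows], argument=value, ...), one row to a line, values as JSON. send_rows: Moves the arm, as the interface text tells. Its arguments: {"type":"object","properties":{"moves":{"type":"array"}},"required":["moves"]}

```bash
mkdir -p pics; ls
cat > h.py <<'E'
import numpy as np, cv2
from scipy.spatial.transform import Rotation as R
from bench import env
def snap(cam,fn=None):
    o=env.get_obs(); s=env.snapshot(cam)
    if cam=='wrist':
        T=np.eye(4);T[:3,:3]=R.from_quat(o['orientation']).as_matrix();T[:3,3]=o['ee_pos']
        E=T@s['hand_eye']
    else: E=np.array(s['extrinsics'])
    s['E']=E
    if fn: cv2.imwrite('pics/'+fn,s['color'])
    return s
def ray(s,uv,z):
    p=cv2.undistortPoints(np.array([[uv]],float),np.array(s['intrinsics']),np.array(s['dist_coeffs']))[0,0]
    d=s['E'][:3,:3]@np.array([p[0],p[1],1]);c=s['E'][:3,3]
    return c+d*(z-c[2])/d[2]
def proj(s,P):
    Ei=np.linalg.inv(s['E'])
    q,_=cv2.projectPoints(np.atleast_2d(np.array(P,float)),cv2.Rodrigues(Ei[:3,:3])[0],Ei[:3,3],np.array(s['intrinsics']),np.array(s['dist_coeffs']))
    return q[:,0]
def look(s,cam,thing):
    out=[]
    for d in env.look_for(cam,thing):
        p=s['E']@np.append(d['location'],1); out.append((p[:3].round(4).tolist(),round(d['confidence'],2)))
    return out
E
python3 - <<'E'
from h import *
for c in ['scene','side','wrist']:
    s=snap(c,c+'0.png'); print(c,s['E'].round(3).tolist(),np.array(s['intrinsics']).round(1).tolist(),s['dist_coeffs'])
    for t in ['stage','bar','bar_roller','stop','carrier_grip','wedge_grip','objective','oil_bottle','dish','slide_box','driver','post_holder']:
        print(t,look(s,c,t)[:2])
print(env.get_obs())
E
```

```text
pics
scene [[-0.282, 0.544, -0.79, 1.262], [0.959, 0.177, -0.221, 0.198], [0.02, -0.82, -0.572, 0.588], [0.0, 0.0, 0.0, 1.0]] [[409.7, 0.0, 275.6], [0.0, 409.7, 210.4], [0.0, 0.0, 1.0]] [-0.00094333  0.          0.          0.          0.        ]
stage [([0.6185, 0.0292, 0.0402], 0.71), ([0.628, 0.0658, 0.0507], 0.57)]
bar [([0.5959, 0.0373, 0.0728], 0.6)]
bar_roller [([0.6019, 0.0365, 0.0715], 0.55), ([0.6466, -0.2668, 0.0384], 0.49)]
stop [([0.6255, 0.0686, 0.052], 0.49)]
carrier_grip [([0.5055, 0.3346, 0.0088], 0.67), ([0.6511, -0.2705, 0.0409], 0.24)]
wedge_grip [([0.5014, -0.3325, 0.0251], 0.77)]
objective [([0.6327, 0.1379, 0.0726], 0.86)]
oil_bottle [([0.6468, 0.2366, 0.0325], 0.91)]
dish [([0.6647, -0.0198, 0.0509], 0.71)]
slide_box [([0.7319, 0.3778, 0.0368], 0.86), ([0.6264, 0.0675, 0.0514], 0.19)]
driver [([0.7195, -0.3478, 0.02], 0.92)]
post_holder [([0.6493, -0.2665, 0.0395], 0.88)]
side [[-0.999, -0.025, 0.03, 0.551], [-0.039, 0.542, -0.839, 0.944], [0.005, -0.84, -0.543, 0.678], [0.0, 0.0, 0.0, 1.0]] [[396.5, 0.0, 286.3], [0.0, 396.5, 206.8], [0.0, 0.0, 1.0]] [-0.1066
[... 1085 characters left out ...]
r []
{'time_s': 1.95, 'joint_positions': array([-1.35777698e+00,  2.58595302e-01,  1.53496590e+00, -3.54320844e-05,
        1.34800148e+00, -2.02807258e-01]), 'joint_vel': array([-0.00114812,  0.00078096,  0.00131553, -0.00086049, -0.00123953,
        0.00072711]), 'effort': array([-9.95950395e-04, -4.37189734e+01, -2.84302014e+01,  7.17938854e-02,
        3.12067964e-02,  1.09157764e-05]), 'ee_pos': array([ 0.22218077, -0.50314621,  0.22966898]), 'orientation': array([ 9.78462969e-01,  2.06422425e-01, -1.72014686e-05,  1.50766674e-05]), 'wrist_force': array([-0.52197784,  0.4785503 , -0.13714902]), 'moment': array([-0.02838871,  0.01598467, -0.02516584]), 'gripper_width': 0.997775648816793}
```

View pics/scene0.png

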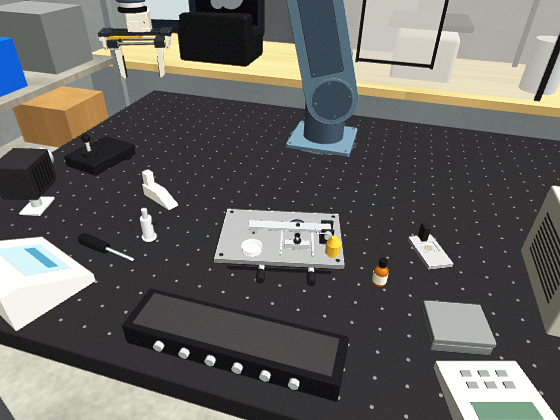

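View pics/side0.png

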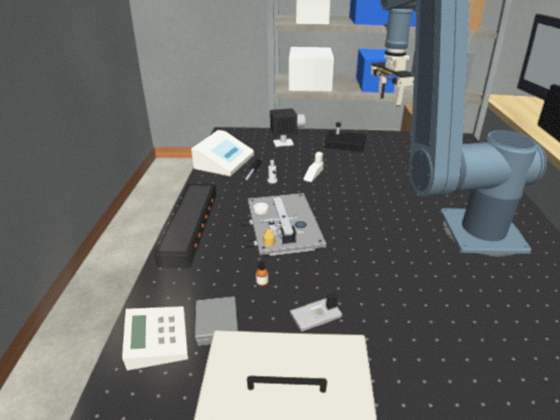

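```bash
cat >> h.py <<'E'
import pickle
def save(s,n): pickle.dump({k:np.array(v) for k,v in s.items()},open(n+'.pkl','wb'))
def load(n): return pickle.load(open(n+'.pkl','rb'))
E
python3 - <<'E'
from h import *
s=snap('scene'); save(s,'scene0'); t=snap('side'); save(t,'side0')
def crop(s,x,y,w,h,k): return cv2.resize(s['color'][y:y+h,x:x+w],None,fx=k,fy=k,interpolation=cv2.INTER_CUBIC)
cv2.imwrite('pics/a.png',crop(s,205,200,150,90,5))
b=np.hstack([crop(s,135,165,50,55,7),crop(s,400,215,60,55,7)[:385]]);cv2.imwrite('pics/b.png',b)
cv2.imwrite('pics/c.png',crop(t,240,185,95,75,7))
b=np.hstack([crop(t,295,145,40,45,8),crop(t,285,285,60,45,8)]);cv2.imwrite('pics/d.png',b)
E
```

```text
(no output)
```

View pics/a.png

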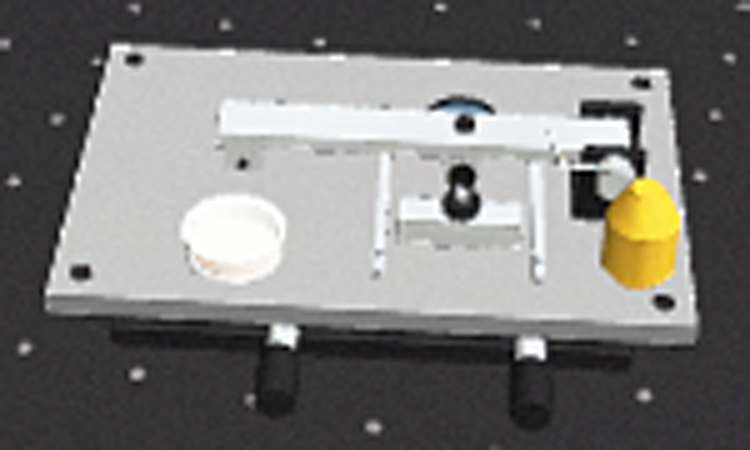

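View pics/b.png

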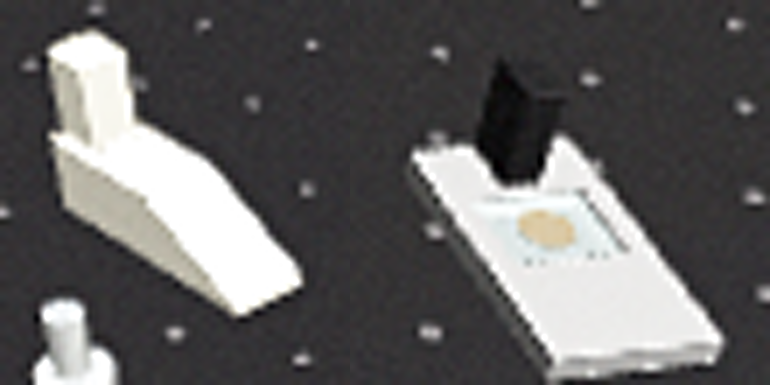

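View pics/c.png

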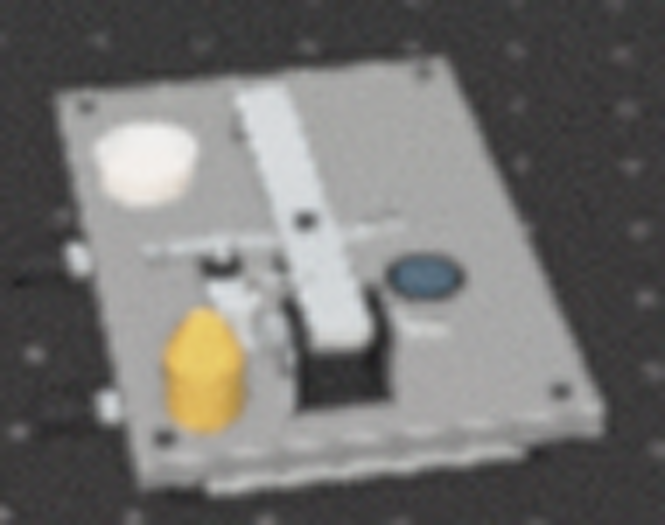

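View pics/d.png

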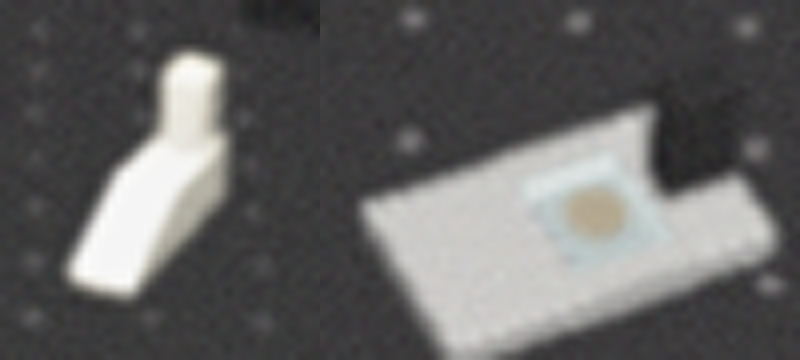

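```bash
cat > fit.py <<'E'
from h import *
from scipy.optimize import least_squares
S=load('scene0');T=load('side0')
def fit(model_s,uv_s,model_t,uv_t,x0,name):
    ms,mt=np.array(model_s)/1e3,np.array(model_t)/1e3
    def res(p,split=False,which=None):
        c,s_=np.cos(p[2]),np.sin(p[2]);Rm=np.array([[c,-s_,0],[s_,c,0],[0,0,1]]);t=np.array([p[0],p[1],0])
        r=[]
        if which!='t': r.append((proj(S,ms@Rm.T+t)-uv_s).ravel())
        if which!='s': r.append((proj(T,mt@Rm.T+t)-uv_t).ravel())
        return np.concatenate(r)
    for w in ['s','t',None]:
        r=least_squares(res,x0,loss='soft_l1',args=(False,w)); print(name,w,r.x.round(4),np.degrees(r.x[2]).round(2),'res',res(r.x,False,w).round(1).tolist())
    return r.x
cs=[(-95,-165,40),(-95,95,40),(80,95,40),(80,-165,40)]
fit(cs,np.array([(227.4,209),(338.6,214),(344.4,265),(214.4,259.4)]),
 [cs[3],cs[0],cs[1],cs[2]],np.array([(248.1,198.3),(303.3,193.1),(326.7,242.9),(259.6,252.1)]),[.6,.08,0],'stage')
fit([(0,-14,4),(0,14,4),(-48,-14,30),(-48,14,30),(-84,-10,66),(-106,-14,0),(-106,-14,30)],
 np.array([(169.3,210),(178.3,205),(156.4,192.4),(164.6,187.9),(150,171.7),(144.6,194.6),(142.4,184.3)]),
 [(0,-14,4),(0,14,4),(-48,-14,30),(-48,14,30),(-106,14,30)],np.array([(303.5,178.8),(311.6,181.9),(310,166.3),(317.9,168.8),(323.1,162.5)]),[.52,-.3,.5],'wedgetip')
fit([(50,-28,10),(50,28,10),(-50,-28,10)],np.array([(428.6,266),(453.1,263.6),(409.3,236.9)]),
 [(50,-28,10),(50,28,10),(-50,-28,10)],np.array([(290.25,310.6),(301.25,329.6),(326.9,298.1)]),[.5,.33,.3],'carrierctr')
E
python3 fit.py
```

```text
stage s [0.5895 0.0597 0.2361] 13.53 res [-0.4, -0.1, -0.0, -0.1, 0.9, 0.3, -0.3, -0.5]
stage t [0.5885 0.0581 0.2362] 13.54 res [-0.3, 0.2, 0.1, -0.2, -0.1, 0.5, 0.2, -0.5]
stage None [0.5889 0.0593 0.2359] 13.52 res [-0.4, -0.3, -0.1, -0.2, 0.7, 0.1, -0.4, -0.8, -0.5, 0.4, 0.0, 0.0, -0.2, 0.8, 0.0, -0.2]
wedgetip s [ 0.5193 -0.2745  1.1233] 64.36 res [-0.3, -1.2, -0.1, -0.8, -0.2, 0.4, 0.9, 0.6, -3.0, 3.0, 0.3, -0.4, 0.7, 0.1]
wedgetip t [ 0.519  -0.2731  1.1363] 65.11 res [0.6, 0.4, -0.2, -0.9, -0.0, 0.8, -0.7, -0.1, 0.4, -0.2]
wedgetip None [ 0.5193 -0.2743  1.1261] 64.52 res [-0.2, -1.2, -0.0, -0.8, -0.2, 0.4, 0.9, 0.6, -3.0, 3.1, 0.3, -0.3, 0.6, 0.2, 0.5, 0.2, -0.3, -1.0, 0.0, 0.6, -0.7, -0.2, 0.5, -0.3]
carrierctr s [0.5037 0.3405 0.4287] 24.56 res [-0.1, 0.1, 0.4, 0.3, -0.3, -0.6]
carrierctr t [0.5064 0.339  0.4921] 28.2 res [-0.9, 0.9, -0.1, -0.1, 1.3, -0.9]
carrierctr None [0.5049 0.3397 0.4512] 25.85 res [0.2, 0.5, 0.5, 0.3, -1.0, -0.1, -0.1, 0.4, -0.3, -0.3, 2.9, -0.2]
```

>>> send_rows([
  {"x": 45,"y": 22,"rz": 8.2},
  {"x": 90,"y": 48,"rz": 16.4},
  {"x": 135,"y": 72,"rz": 24.6},
  {"x": 180,"y": 97,"rz": 32.8},
  {"x": 220,"y": 120,"rz": 40.5},
])

```text
schema error: expected keys grip, x, y, z, rx, ry, rz
```

>>> send_rows([
  {"x": 36,"y": 23},
  {"x": 36,"y": 23},
  {"x": 36,"y": 23},
])

```text
schema error: expected keys grip, x, y, z, rx, ry, rz
```

Run:
```python
from h import *
s=snap('wrist','w1.png');save(s,'w1');o=env.get_obs();print(o['time_s'],o['ee_pos'],R.from_quat(o['orientation']).as_matrix().round(3).tolist())
# predicted model corners overlay
p=[.5193,-.2743,1.1261];c,q=np.cos(p[2]),np.sin(p[2])
M=np.array([(0,-14,4),(0,14,4),(-48,-14,30),(-48,14,30),(-84,-10,66),(-84,10,66),(-106,-10,66),(-106,10,66),(-106,14,30),(-106,-14,30)])/1e3
W=M@np.array([[c,-q,0],[q,c,0],[0,0,1]]).T+[p[0],p[1],0]
im=s['color'].copy()
for u in proj(s,W): cv2.circle(im,tuple(int(v) for v in u),2,(0,0,255),-1)
cv2.imwrite('pics/w1o.png',im)
```

```text
2.1 [ 0.22218376 -0.5031381   0.22966167] [[0.915, 0.404, 0.0], [0.404, -0.915, -0.0], [0.0, 0.0, -1.0]]
```

View pics/w1o.png

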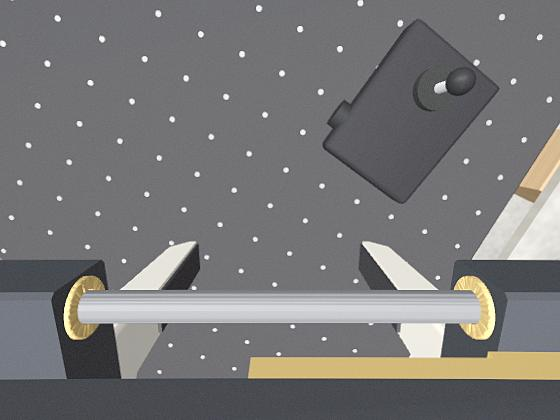

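>>> send_rows([
  {"grip": 93,"x": 45,"y": 22,"z": 0,"rx": 0,"ry": 0,"rz": 8.2},
  {"grip": 93,"x": 90,"y": 48,"z": 0,"rx": 0,"ry": 0,"rz": 16.4},
  {"grip": 93,"x": 135,"y": 72,"z": 0,"rx": 0,"ry": 0,"rz": 24.6},
  {"grip": 93,"x": 180,"y": 97,"z": 0,"rx": 0,"ry": 0,"rz": 32.8},
  {"grip": 93,"x": 220,"y": 120,"z": 0,"rx": 0,"ry": 0,"rz": 40.5},
])

```text
time_s: 2.6
ee_pos: [0.4432, -0.3824, 0.2298]
orientation: [0.845, 0.535, 0.0, 0.0]
wrist_force: [0.4, -0.5, -0.0]
gripper_width: 1.0
```

>>> send_rows([
  {"grip": 93,"x": 36,"y": 23,"z": -20,"rx": 0,"ry": 0,"rz": 0},
  {"grip": 93,"x": 36,"y": 23,"z": -20,"rx": 0,"ry": 0,"rz": 0},
  {"grip": 93,"x": 36,"y": 23,"z": -20,"rx": 0,"ry": 0,"rz": 0},
])

```text
time_s: 2.9
ee_pos: [0.478, -0.3594, 0.2089]
orientation: [0.846, 0.533, -0.0, -0.001]
wrist_force: [-0.0, -0.8, -0.1]
gripper_width: 1.0
```

```bash
cat > ov.py <<'E'
from h import *
WM=np.array([(0,-14,4),(0,14,4),(-48,-14,30),(-48,14,30),(-84,-10,66),(-84,10,66),(-106,-10,66),(-106,10,66),(-106,14,30),(-106,-14,30)])/1e3
def overlay(s,M,p,fn,z=0):
    c,q=np.cos(p[2]),np.sin(p[2])
    W=M@np.array([[c,-q,0],[q,c,0],[0,0,1]]).T+[p[0],p[1],z]
    im=s['color'].copy()
    for u in proj(s,W):
        if abs(u).max()<2000: cv2.circle(im,tuple(int(v) for v in u),2,(0,0,255),-1)
    cv2.imwrite('pics/'+fn,im)
E
python3 - <<'E'
from ov import *
s=snap('wrist','w1.png');save(s,'w1');o=env.get_obs();print(o['time_s'],o['ee_pos'],R.from_quat(o['orientation']).as_matrix().round(3).tolist())
overlay(s,WM,[.5193,-.2743,1.1261],'w1o.png')
E
```

```text
2.95 [ 0.4773992  -0.36046484  0.20949651] [[0.433, 0.902, -0.001], [0.902, -0.433, 0.0], [-0.0, -0.001, -1.0]]
```

View pics/w1o.png

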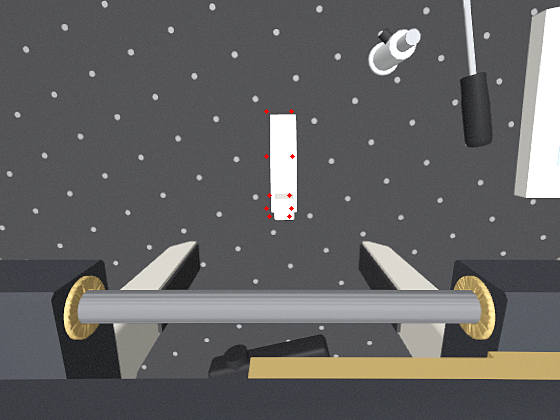

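Run:
```python
from ov import *
s=load('w1');i=cv2.imread('pics/w1.png')
cv2.imwrite('pics/w1z.png',cv2.resize(i[100:230,240:330],None,fx=4.5,fy=4.5,interpolation=cv2.INTER_CUBIC))
print(proj(s,[[.4774,-.3605,.05]]),look(s,'wrist','wedge_grip'))
```

```text
[[278.51592672 203.54965393]] [([0.4978, -0.329, 0.0291], 0.94)]
```

View pics/w1z.png

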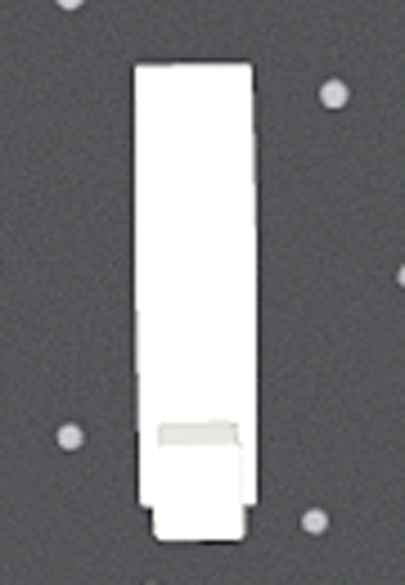

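```bash
cat > fw.py <<'E'
from h import *
from scipy.optimize import least_squares
def fitw(s,M,uv,x0,z=0):
    M=np.array(M)/1e3;uv=np.array(uv)
    def res(p):
        c,q=np.cos(p[2]),np.sin(p[2])
        return (proj(s,M@np.array([[c,-q,0],[q,c,0],[0,0,1]]).T+[p[0],p[1],z])-uv).ravel()
    r=least_squares(res,x0,loss='soft_l1');print(r.x.round(4),np.degrees(r.x[2]).round(2),res(r.x).round(1).tolist());return r.x
E
python3 - <<'E'
from fw import *
p=fitw(load('w1'),[(0,14,4),(0,-14,4),(-106,10,66),(-106,-10,66),(-106,14,30),(-106,-14,30)],[(270,114),(296,114),(274.2,220),(294.4,220),(271.1,212),(297.1,212)],[.519,-.274,1.12])
print(p[:2]-.095*np.array([np.cos(p[2]),np.sin(p[2])]))
E
```

```text
[ 0.5217 -0.2792  1.1353] 65.05 [0.6, 0.7, -0.5, 0.4, 0.3, 0.0, -0.2, -0.1, 0.4, -0.4, -0.8, -0.7]
[ 0.4816416 -0.3653288]
```

>>> send_rows([
  {"grip": 93,"x": 2,"y": -2,"z": -45,"rx": 0,"ry": 0,"rz": 0.5},
  {"grip": 93,"x": 2,"y": -2,"z": -90,"rx": 0,"ry": 0,"rz": 0.5},
  {"grip": 93,"x": 2,"y": -2,"z": -130,"rx": 0,"ry": 0,"rz": 0.5},
  {"grip": 93,"x": 2,"y": -2,"z": -158,"rx": 0,"ry": 0,"rz": 0.5},
  {"grip": 60,"x": 2,"y": -2,"z": -163,"rx": 0,"ry": 0,"rz": 0.5},
])

```text
time_s: 3.5
ee_pos: [0.4766, -0.3621, 0.0436]
orientation: [0.845, 0.535, -0.001, -0.003]
wrist_force: [-1.0, 0.1, -0.0]
gripper_width: 0.957
```

Run:
```python
from h import *
s=snap('wrist','w2.png');save(s,'w2');print(env.get_obs()['ee_pos'])
```

```text
[ 0.47753155 -0.3627141   0.04488424]
```

View pics/w2.png

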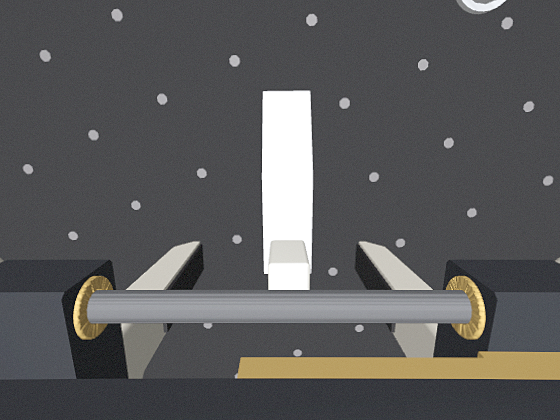

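Run:
```python
from fw import *
p=fitw(load('w2'),[(0,14,4),(0,-14,4),(-84,10,66),(-84,-10,66),(-106,14,30),(-106,-14,30)],[(263,91),(310.5,91),(270,262),(308.5,262),(263.5,273.5),(311.5,273.5)],[.519,-.274,1.12])
g=p[:2]-.095*np.array([np.cos(p[2]),np.sin(p[2])]);print(g)
```

```text
[ 0.5215 -0.2792  1.1347] 65.02 [0.4, 0.1, -0.4, -0.3, -2.1, 0.7, 1.9, 0.6, 0.7, -0.7, -0.8, -0.9]
[ 0.48135632 -0.36529826]
```

>>> send_rows([
  {"grip": 60,"x": 3,"y": -3,"z": 2,"rx": 0,"ry": 0,"rz": 0.3},
  {"grip": 10,"x": 3,"y": -3,"z": 2,"rx": 0,"ry": 0,"rz": 0.3},
  {"grip": 10,"x": 3,"y": -3,"z": 2,"rx": 0,"ry": 0,"rz": 0.3},
  {"grip": 10,"x": 3,"y": -3,"z": 2,"rx": 0,"ry": 0,"rz": 0.3},
  {"grip": 10,"x": 3,"y": -3,"z": 2,"rx": 0,"ry": 0,"rz": 0.3},
])

```text
time_s: 4.05
ee_pos: [0.4828, -0.3656, 0.0494]
orientation: [0.843, 0.538, 0.0, 0.001]
wrist_force: [0.5, -0.2, -0.2]
gripper_width: 0.487
```

>>> send_rows([
  {"grip": 10,"x": 0,"y": 0,"z": 0,"rx": 0,"ry": 0,"rz": 0},
  {"grip": 10,"x": 0,"y": 0,"z": 0,"rx": 0,"ry": 0,"rz": 0},
  {"grip": 10,"x": 0,"y": 0,"z": 0,"rx": 0,"ry": 0,"rz": 0},
])

```text
time_s: 4.35
ee_pos: [0.4825, -0.3653, 0.0486]
orientation: [0.843, 0.538, -0.0, -0.0]
wrist_force: [-0.3, 0.5, 0.1]
gripper_width: 0.233
```

Run:
```python
from h import *
s=snap('wrist','w3.png');save(s,'w3');o=env.get_obs();print(o['ee_pos'],R.from_quat(o['orientation']).as_matrix().round(4).tolist(),o['gripper_width']*93)
```

```text
[ 0.4824746  -0.36531038  0.04853534] [[0.4205, 0.9073, -0.0004], [0.9073, -0.4205, 0.0003], [0.0001, -0.0004, -1.0]] 20.15140023465263
```

View pics/w3.png

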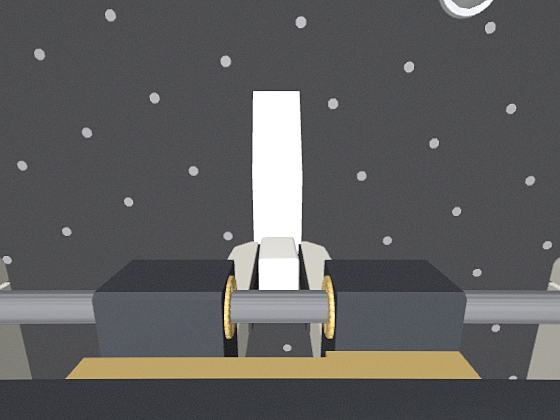

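Run:
```python
from fw import *
p=fitw(load('w3'),[(0,14,4),(0,-14,4),(-84,10,66),(-84,-10,66)],[(253,91),(299.5,91),(259,260),(298,260)],[.519,-.274,1.12])
o=env.get_obs();print(np.linalg.norm(p[:2]-o['ee_pos'][:2]), R.from_quat(o['orientation']).as_matrix()[:2,:2].T@(p[:2]-o['ee_pos'][:2]))
```

```text
[ 0.5211 -0.2797  1.1536] 66.09 [0.5, 1.6, -0.4, 0.9, -1.2, -0.7, 0.9, -1.3]
0.0939338631145983 [ 0.09392885 -0.00096997]
```

>>> send_rows([
  {"grip": 10,"x": 0,"y": 0,"z": 20,"rx": 0,"ry": 0,"rz": 0},
  {"grip": 10,"x": 0,"y": 0,"z": 60,"rx": 0,"ry": 0,"rz": 0},
  {"grip": 10,"x": 10,"y": 10,"z": 100,"rx": 0,"ry": 0,"rz": 7},
  {"grip": 10,"x": 35,"y": 42,"z": 100,"rx": 0,"ry": 0,"rz": 15},
  {"grip": 10,"x": 60,"y": 75,"z": 100,"rx": 0,"ry": 0,"rz": 23},
])

```text
time_s: 4.9
ee_pos: [0.5436, -0.2911, 0.1505]
orientation: [0.717, 0.697, 0.0, 0.002]
wrist_force: [0.4, -0.2, -1.1]
gripper_width: 0.213
```

>>> send_rows([
  {"grip": 10,"x": 26,"y": 33,"z": 0,"rx": 0,"ry": 0,"rz": 8},
  {"grip": 10,"x": 53,"y": 65,"z": 0,"rx": 0,"ry": 0,"rz": 15.4},
  {"grip": 10,"x": 80,"y": 97,"z": 0,"rx": 0,"ry": 0,"rz": 15.4},
  {"grip": 10,"x": 101,"y": 121,"z": 0,"rx": 0,"ry": 0,"rz": 15.4},
  {"grip": 10,"x": 101,"y": 121,"z": 0,"rx": 0,"ry": 0,"rz": 15.4},
])

```text
time_s: 5.4
ee_pos: [0.6457, -0.1654, 0.148]
orientation: [0.617, 0.787, 0.001, -0.0]
wrist_force: [-1.1, 0.4, -1.3]
gripper_width: 0.213
```

Run:
```python
from ov import *
s=snap('wrist','w4.png');save(s,'w4');o=env.get_obs();print(o['time_s'],o['ee_pos'],R.from_quat(o['orientation']).as_matrix().round(4).tolist(),o['gripper_width']*93)
SM=np.array([(-95,-165,40),(80,-165,40),(-95,95,40),(80,95,40),(-11,-103,72),(11,-103,72),(0,0,64+8),(-30,-34.5,45),(60,-34.5,45)])/1e3
overlay(s,SM,[.5889,.0593,.2359],'w4o.png')
```

```text
5.45 [ 0.64431773 -0.16731814  0.14788385] [[-0.2373, 0.9714, -0.0008], [0.9714, 0.2373, 0.0005], [0.0006, -0.0007, -1.0]] 19.513866550278387
```

View pics/w4o.png

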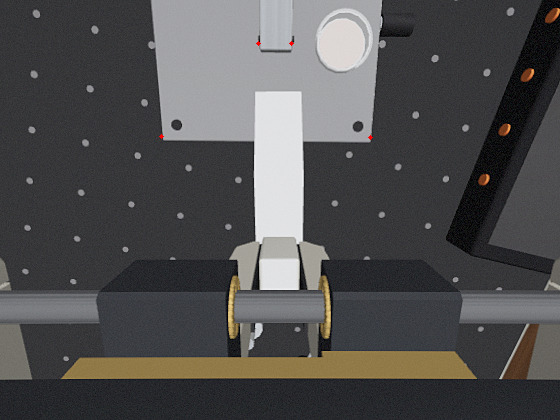

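Run:
```python
from fw import *
i=cv2.imread('pics/w4.png')
cv2.imwrite('pics/w4z.png',cv2.resize(i[0:160,140:400],None,fx=3,fy=3,interpolation=cv2.INTER_CUBIC))
```

```text
(no output)
```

View pics/w4z.png

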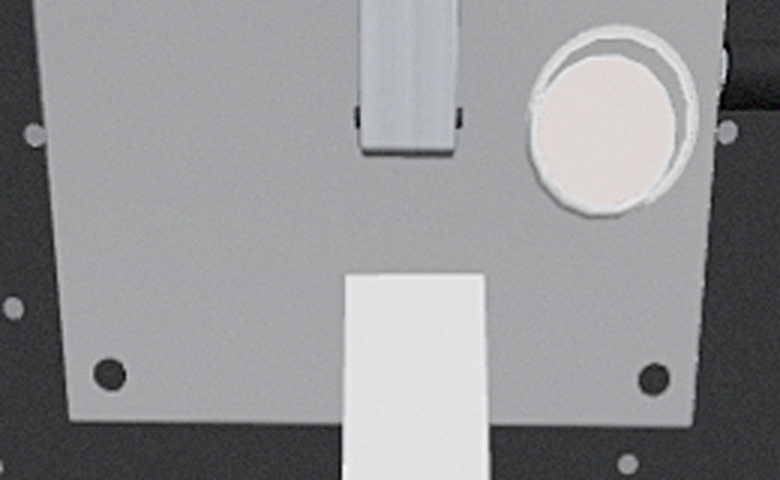

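Run:
```python
from fw import *
s=load('w4')
p=fitw(s,[(-95,-165,40),(80,-165,40)],[(163.7,140),(370.3,142)],[.589,.059,.236])
p=fitw(s,[(-95,-165,40),(80,-165,40),(-11,-103,72),(11,-103,72)],[(163.7,140),(370.3,142),(260.3,49.7),(291.7,49.7)],[.589,.059,.236])
# wedge tip: wedge underside z ~ TCP-.0485
w=fitw(s,[(0,14,4),(0,-14,4)],[(140+345/3,274/3),(140+485/3,274/3)],[.62,-.07,1.8],z=.148-.0485)
c,q=np.cos(p[2]),np.sin(p[2]);print('tip in stage',np.array([[c,q],[-q,c]])@(w[:2]-p[:2]),'heading',np.degrees(w[2]-p[2]))
```

```text
[0.591  0.0563 0.2319] 13.28 [-0.8, 0.1, 0.8, 0.1]
[0.5908 0.0561 0.2326] 13.33 [-0.9, 0.3, 0.6, 0.2, -0.2, -0.3, 0.3, 0.0]
[ 0.6235 -0.0739  1.812 ] 103.82 [0.6, -0.0, -0.6, -0.0]
tip in stage [ 0.00181498 -0.1340457 ] heading 90.49605480389455
```

>>> send_rows([
  {"grip": 10,"x": -2,"y": 0,"z": -30,"rx": 0,"ry": 0,"rz": 0},
  {"grip": 10,"x": -2,"y": 0,"z": -50,"rx": 0,"ry": 0,"rz": 0},
  {"grip": 10,"x": -2,"y": 0,"z": -58,"rx": 0,"ry": 0,"rz": 0},
  {"grip": 10,"x": -2,"y": 0,"z": -59,"rx": 0,"ry": 0,"rz": 0},
  {"grip": 10,"x": -2,"y": 0,"z": -59,"rx": 0,"ry": 0,"rz": 0},
])

```text
time_s: 5.95
ee_pos: [0.6417, -0.1703, 0.0903]
orientation: [0.619, 0.785, 0.0, 0.0]
wrist_force: [-0.3, -0.3, -1.3]
gripper_width: 0.216
```

>>> send_rows([
  {"grip": 10,"x": -2.5,"y": 10,"z": 0,"rx": 0,"ry": 0,"rz": 0},
  {"grip": 10,"x": -5,"y": 20,"z": 0,"rx": 0,"ry": 0,"rz": 0},
  {"grip": 10,"x": -7,"y": 29,"z": 0,"rx": 0,"ry": 0,"rz": 0},
  {"grip": 10,"x": -9,"y": 39,"z": 0,"rx": 0,"ry": 0,"rz": 0},
  {"grip": 10,"x": -9,"y": 39,"z": 0,"rx": 0,"ry": 0,"rz": 0},
])

```text
time_s: 6.45
ee_pos: [0.6322, -0.1283, 0.0899]
orientation: [0.618, 0.786, 0.0, -0.0]
wrist_force: [-0.3, 0.1, -2.0]
gripper_width: 0.219
```

Run:
```python
from ov import *
s=snap('wrist','w5.png');save(s,'w5');o=env.get_obs();print(o['time_s'],o['ee_pos'],o['wrist_force'],R.from_quat(o['orientation']).as_matrix().round(4).tolist(),o['gripper_width']*93)
```

```text
6.5 [ 0.6325378  -0.12928127  0.08991875] [ 0.08035782 -0.2737871  -1.68274722] [[-0.2354, 0.9719, 0.0001], [0.9719, 0.2354, -0.0001], [-0.0001, 0.0001, -1.0]] 19.80246839070028
```

View pics/w5.png

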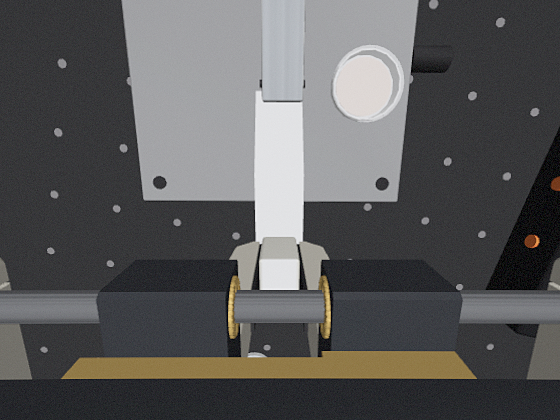

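>>> send_rows([
  {"grip": 10,"x": 0,"y": 12,"z": -0.5,"rx": 0,"ry": 0,"rz": 0},
  {"grip": 10,"x": -3,"y": 24,"z": -1,"rx": 0,"ry": 0,"rz": 0},
  {"grip": 10,"x": -6,"y": 36,"z": -1,"rx": 0,"ry": 0,"rz": 0},
  {"grip": 10,"x": -9,"y": 48,"z": -1,"rx": 0,"ry": 0,"rz": 0},
  {"grip": 10,"x": -12,"y": 60,"z": -1,"rx": 0,"ry": 0,"rz": 0},
])

```text
time_s: 7.0
ee_pos: [0.6208, -0.0694, 0.0887]
orientation: [0.619, 0.785, 0.001, 0.0]
wrist_force: [3.2, -2.2, -1.6]
gripper_width: 0.212
```

>>> send_rows([
  {"grip": 10,"x": 0,"y": 0,"z": 0,"rx": 0,"ry": 0,"rz": 0},
  {"grip": 10,"x": 0,"y": 0,"z": 0,"rx": 0,"ry": 0,"rz": 0},
])

```text
time_s: 7.2
ee_pos: [0.6204, -0.0688, 0.0885]
orientation: [0.619, 0.786, 0.001, -0.001]
wrist_force: [2.3, 1.0, -1.5]
gripper_width: 0.212
```

Run:
```python
from ov import *
s=snap('wrist','w6.png');save(s,'w6');o=env.get_obs();print(o['time_s'],o['ee_pos'],o['wrist_force'],R.from_quat(o['orientation']).as_matrix().round(4).tolist(),o['gripper_width']*93)
t=snap('scene');save(t,'s6');u=snap('side');save(u,'d6')
a=cv2.resize(t['color'][180:280,200:360],None,fx=5,fy=5,interpolation=cv2.INTER_CUBIC);cv2.imwrite('pics/s6.png',a)
a=cv2.resize(u['color'][130:270,210:360],None,fx=4,fy=4,interpolation=cv2.INTER_CUBIC);cv2.imwrite('pics/d6.png',a)
```

```text
7.25 [ 0.6203779  -0.06894052  0.08834882] [ 2.83599228  2.02630464 -1.10236622] [[-0.2338, 0.9723, -0.0006], [0.9723, 0.2338, 0.0022], [0.0023, -0.0, -1.0]] 19.96359204725745
```

View pics/w6.png

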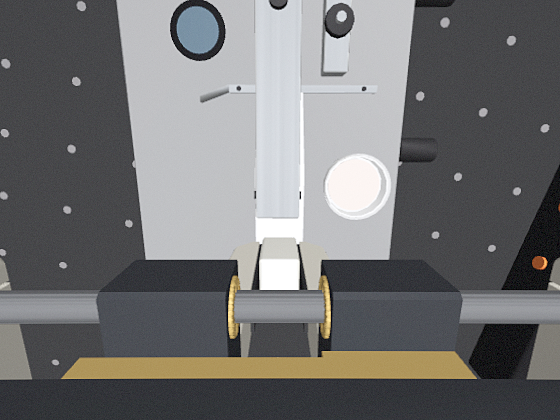

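View pics/s6.png

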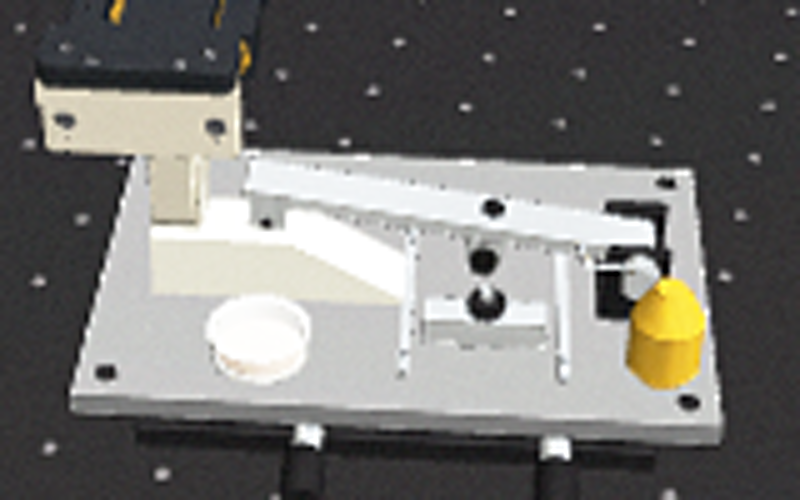

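Run:
```python
from fw import *
s=load('w6')
i=s['color'];cv2.imwrite('pics/w6z.png',cv2.resize(i[0:100,190:400],None,fx=3.8,fy=3.8,interpolation=cv2.INTER_CUBIC))
p=fitw(s,[(-30,-34.5,45),(60,-34.5,45)],[(231,93),(377.5,93)],[.5905,.0565,.233])
p=[.5905,.0565,.233]
c,q=np.cos(p[2]),np.sin(p[2]);Rm=np.array([[c,q],[-q,c]])
for uv,z in [((322,73),.054),((348,73),.054),((231,87),.045),((377,87),.045),((146,262),.04),((395,262),.04)]:
    print(uv,Rm@(ray(s,uv,z)[:2]-p[:2]))
```

```text
[0.5916 0.0554 0.2365] 13.55 [-0.3, 0.0, 0.3, 0.0]
(322, 73) [ 0.02517848 -0.02611904]
(348, 73) [ 0.04013813 -0.02607953]
(231, 87) [-0.02878711 -0.03253279]
(377, 87) [ 0.06014766 -0.03221949]
(146, 262) [-0.09457396 -0.14948046]
(395, 262) [ 0.0843491  -0.14883318]
```

View pics/w6z.png

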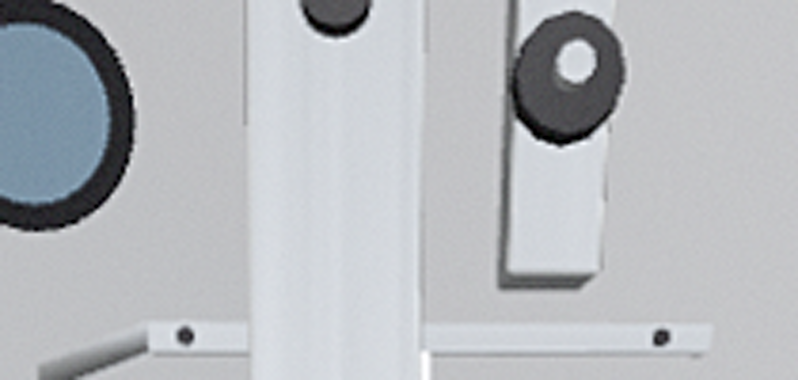

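View pics/d6.png

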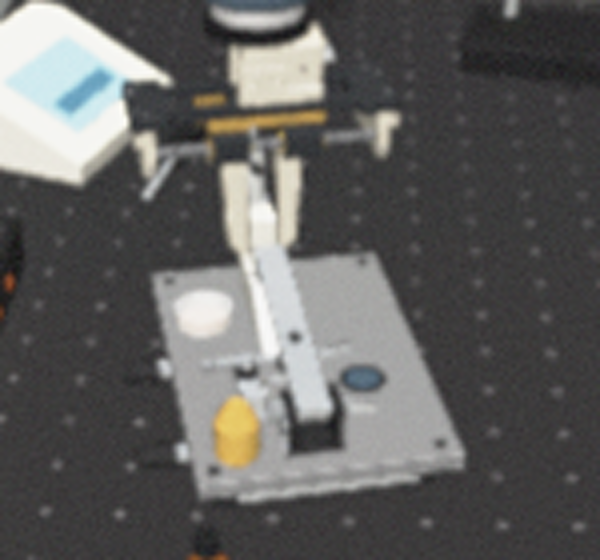

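>>> send_rows([
  {"grip": 60,"x": 0,"y": 0,"z": 0,"rx": 0,"ry": 0,"rz": 0},
  {"grip": 60,"x": 0,"y": 0,"z": 0,"rx": 0,"ry": 0,"rz": 0},
  {"grip": 60,"x": 0,"y": 0,"z": 0,"rx": 0,"ry": 0,"rz": 0},
  {"grip": 60,"x": 0,"y": 0,"z": 0,"rx": 0,"ry": 0,"rz": 0},
  {"grip": 60,"x": 0,"y": 0,"z": 10,"rx": 0,"ry": 0,"rz": 0},
])

```text
time_s: 7.85
ee_pos: [0.6194, -0.0704, 0.0976]
orientation: [0.619, 0.785, -0.001, -0.001]
wrist_force: [-0.0, 0.9, -0.1]
gripper_width: 0.594
```

>>> send_rows([
  {"grip": 60,"x": 0,"y": 0,"z": 35,"rx": 0,"ry": 0,"rz": 0},
  {"grip": 60,"x": 0,"y": 0,"z": 80,"rx": 0,"ry": 0,"rz": 0},
  {"grip": 60,"x": 0,"y": 0,"z": 120,"rx": 0,"ry": 0,"rz": 0},
  {"grip": 60,"x": 0,"y": 0,"z": 120,"rx": 0,"ry": 0,"rz": 0},
])

```text
time_s: 8.25
ee_pos: [0.6239, -0.0714, 0.2267]
orientation: [0.619, 0.785, 0.002, 0.006]
wrist_force: [0.4, -0.6, -0.1]
gripper_width: 0.644
```

Run:
```python
from ov import *
s=snap('wrist','w7.png');save(s,'w7');o=env.get_obs();print(o['time_s'],o['ee_pos'],o['wrist_force'],R.from_quat(o['orientation']).as_matrix().round(4).tolist(),o['gripper_width']*93,o['joint_positions'])
```

```text
8.3 [ 0.62255091 -0.07107367  0.22338958] [-0.58611662  0.26206088  0.36336367] [[-0.2339, 0.9722, 0.008], [0.9723, 0.2339, -0.0025], [-0.0043, 0.0072, -1.0]] 59.544980247360854 [-2.91403655e-01  3.94901224e-01  1.35653070e+00 -5.81110147e-05
  1.38179673e+00 -5.27456233e-01]
```

View pics/w7.png

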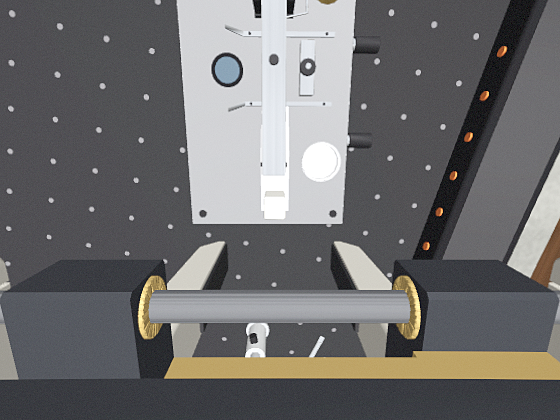

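>>> send_rows([
  {"grip": 93,"x": -15,"y": 40,"z": 0,"rx": 0,"ry": 0,"rz": -8},
  {"grip": 93,"x": -30,"y": 80,"z": 0,"rx": 0,"ry": 0,"rz": -16},
  {"grip": 93,"x": -45,"y": 120,"z": 0,"rx": 0,"ry": 0,"rz": -24},
  {"grip": 93,"x": -60,"y": 160,"z": 0,"rx": 0,"ry": 0,"rz": -32},
  {"grip": 93,"x": -75,"y": 200,"z": 0,"rx": 0,"ry": 0,"rz": -40},
])

```text
time_s: 8.8
ee_pos: [0.544, 0.1308, 0.2176]
orientation: [0.852, 0.524, -0.001, -0.001]
wrist_force: [1.1, 1.1, 0.0]
gripper_width: 0.99
```

>>> send_rows([
  {"grip": 93,"x": -16,"y": 40,"z": 0,"rx": 0,"ry": 0,"rz": -8},
  {"grip": 93,"x": -32,"y": 80,"z": 0,"rx": 0,"ry": 0,"rz": -16},
  {"grip": 93,"x": -48,"y": 120,"z": 0,"rx": 0,"ry": 0,"rz": -24},
  {"grip": 93,"x": -64,"y": 160,"z": 0,"rx": 0,"ry": 0,"rz": -32},
  {"grip": 93,"x": -76,"y": 194,"z": 0,"rx": 0,"ry": 0,"rz": -38},
])

```text
time_s: 9.3
ee_pos: [0.4676, 0.3251, 0.2177]
orientation: [0.976, 0.219, -0.001, 0.0]
wrist_force: [0.7, 0.6, 0.5]
gripper_width: 1.004
```

>>> send_rows([
  {"grip": 93,"x": 0,"y": 0,"z": -40,"rx": 0,"ry": 0,"rz": 0},
  {"grip": 93,"x": 0,"y": 0,"z": -80,"rx": 0,"ry": 0,"rz": 0},
  {"grip": 93,"x": 0,"y": 0,"z": -80,"rx": 0,"ry": 0,"rz": 0},
])

```text
time_s: 9.6
ee_pos: [0.4648, 0.3219, 0.1327]
orientation: [0.975, 0.221, -0.006, 0.001]
wrist_force: [-0.5, -0.0, -0.7]
gripper_width: 1.0
```

Run:
```python
from ov import *
s=snap('wrist','w8.png');save(s,'w8');o=env.get_obs();print(o['time_s'],o['ee_pos'],o['wrist_force'],R.from_quat(o['orientation']).as_matrix().round(4).tolist(),o['gripper_width']*93)
CM=np.array([(50,-28,10),(50,28,10),(-50,-28,10),(-50,28,10),(-26,-7,48),(-26,7,48),(-48,7,48),(-48,-7,48)])/1e3
overlay(s,CM,[.5049,.3397,.4512],'w8o.png')
```

```text
9.65 [0.46696838 0.32254844 0.13578368] [-0.38542848 -0.80835581  0.38928254] [[0.9023, 0.4311, -0.0073], [0.4311, -0.9023, -0.0032], [-0.0079, -0.0003, -1.0]] 93.27867911930913
```

View pics/w8o.png

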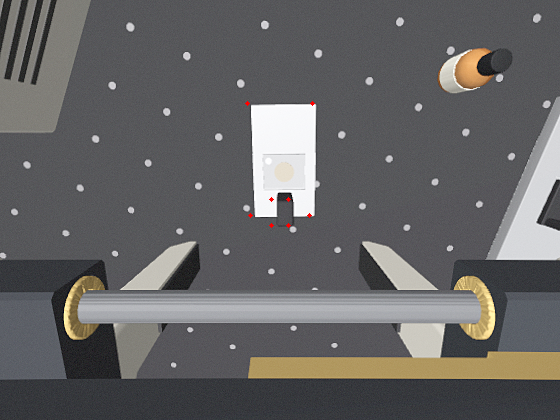

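Run:
```python
from fw import *
s=load('w8')
cv2.imwrite('pics/w8z.png',cv2.resize(s['color'][90:240,235:335],None,fx=4,fy=4,interpolation=cv2.INTER_CUBIC))
p=fitw(s,[(50,28,10),(50,-28,10),(-50,28,10),(-50,-28,10),(-48,7,48),(-48,-7,48)],[(250.5,104),(316,104),(254.5,216.5),(314.5,216.5),(276.5,226),(294,226)],[.505,.34,.44])
print(p[:2]-.037*np.array([np.cos(p[2]),np.sin(p[2])]))
```

```text
[0.5059 0.3362 0.4596] 26.33 [0.4, 0.4, 0.1, -0.5, 0.2, 0.0, -0.5, -0.7, 0.1, 0.3, -0.4, 0.1]
[0.47274889 0.31977541]
```

View pics/w8z.png

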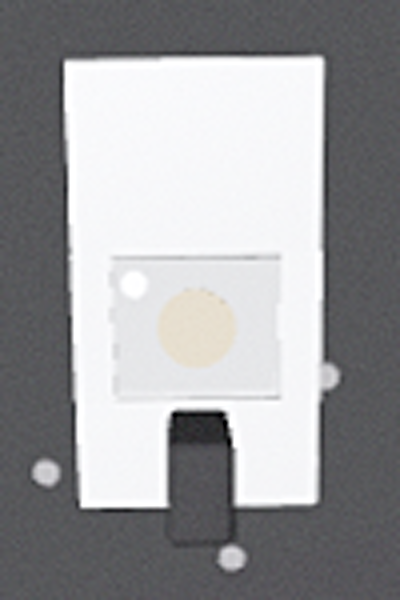

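>>> send_rows([
  {"grip": 93,"x": 4,"y": -4,"z": -40,"rx": 0,"ry": 0,"rz": 0.8},
  {"grip": 93,"x": 4,"y": -4,"z": -75,"rx": 0,"ry": 0,"rz": 0.8},
  {"grip": 60,"x": 4,"y": -4,"z": -75,"rx": 0,"ry": 0,"rz": 0.8},
  {"grip": 50,"x": 4,"y": -4,"z": -75,"rx": 0,"ry": 0,"rz": 0.8},
  {"grip": 50,"x": 4,"y": -4,"z": -75,"rx": 0,"ry": 0,"rz": 0.8},
])

```text
time_s: 10.15
ee_pos: [0.4755, 0.3202, 0.0665]
orientation: [0.974, 0.228, 0.002, -0.0]
wrist_force: [-0.1, 0.5, -0.3]
gripper_width: 0.794
```

Run:
```python
from ov import *
s=snap('wrist','w9.png');save(s,'w9');o=env.get_obs();print(o['time_s'],o['ee_pos'],o['wrist_force'],R.from_quat(o['orientation']).as_matrix().round(4).tolist(),o['gripper_width']*93)
CM=np.array([(50,-28,10),(50,28,10),(-50,-28,10),(-50,28,10),(-26,-7,48),(-26,7,48),(-48,7,48),(-48,-7,48)])/1e3
overlay(s,CM,[.5059,.3362,.4596],'w9o.png')
```

```text
10.2 [0.47547086 0.32024747 0.06642603] [0.94368289 0.89950064 0.03595924] [[0.8964, 0.4433, 0.0043], [0.4433, -0.8964, 0.0018], [0.0047, 0.0003, -1.0]] 69.38771868645023
```

View pics/w9o.png

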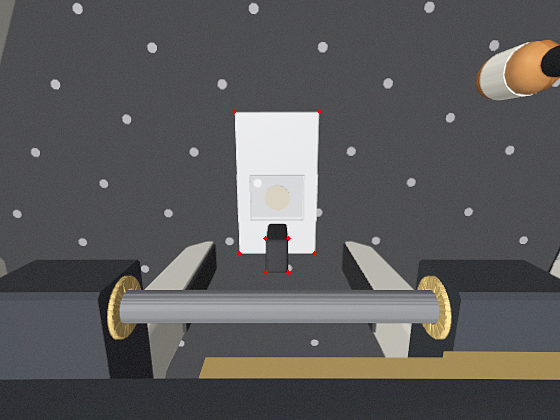

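>>> send_rows([
  {"grip": 50,"x": -2.5,"y": 0,"z": -25,"rx": 0,"ry": 0,"rz": 0},
  {"grip": 50,"x": -2.5,"y": 0,"z": -39,"rx": 0,"ry": 0,"rz": 0},
  {"grip": 50,"x": -2.5,"y": 0,"z": -39,"rx": 0,"ry": 0,"rz": 0},
  {"grip": 5,"x": -2.5,"y": 0,"z": -39,"rx": 0,"ry": 0,"rz": 0},
  {"grip": 5,"x": -2.5,"y": 0,"z": -39,"rx": 0,"ry": 0,"rz": 0},
])

```text
time_s: 10.7
ee_pos: [0.4719, 0.3199, 0.0256]
orientation: [0.974, 0.228, 0.001, -0.0]
wrist_force: [0.3, 0.2, 0.5]
gripper_width: 0.415
```

>>> send_rows([
  {"grip": 5,"x": 0,"y": 0,"z": 0,"rx": 0,"ry": 0,"rz": 0},
  {"grip": 5,"x": 0,"y": 0,"z": 0,"rx": 0,"ry": 0,"rz": 0},
  {"grip": 5,"x": 0,"y": 0,"z": 0,"rx": 0,"ry": 0,"rz": 0},
  {"grip": 5,"x": 0,"y": 0,"z": 0,"rx": 0,"ry": 0,"rz": 0},
])

```text
time_s: 11.1
ee_pos: [0.4713, 0.3196, 0.025]
orientation: [0.974, 0.228, 0.0, -0.0]
wrist_force: [-1.1, -0.7, 2.2]
gripper_width: 0.152
```

Run:
```python
from ov import *
s=snap('wrist','w10.png');save(s,'w10');o=env.get_obs();print(o['time_s'],o['ee_pos'],o['wrist_force'],R.from_quat(o['orientation']).as_matrix().round(4).tolist(),o['gripper_width']*93)
```

```text
11.15 [0.47127804 0.31960771 0.02497143] [ 0.15113183 -0.39928527  3.05483733] [[0.8963, 0.4435, 0.0004], [0.4435, -0.8963, 0.0002], [0.0005, 0.0, -1.0]] 14.155667393162922
```

View pics/w10.png

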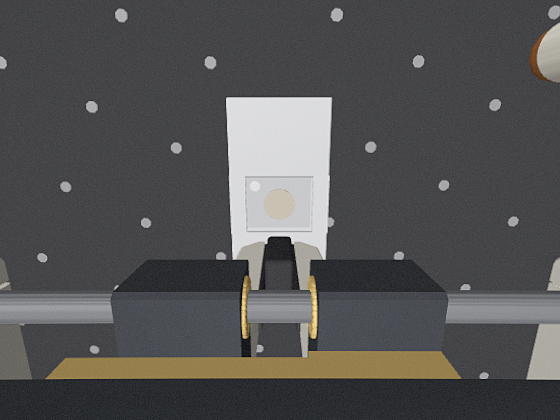

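Run:
```python
from fw import *
s=load('w10')
p=fitw(s,[(0,28,10),(0,-28,10)],[(226.5,97.5),(331.5,97.5)],[.55,.35,.44])
o=env.get_obs(); print(R.from_quat(o['orientation']).as_matrix()[:2,:2].T@(p[:2]-o['ee_pos'][:2]))
```

```text
[0.5502 0.3582 0.46  ] 26.36 [-0.7, 0.0, 0.7, 0.0]
[0.08787781 0.00044762]
```

>>> send_rows([
  {"grip": 5,"x": 0,"y": 0,"z": 20,"rx": 0,"ry": 0,"rz": 0},
  {"grip": 5,"x": 0,"y": 0,"z": 65,"rx": 0,"ry": 0,"rz": 0},
  {"grip": 5,"x": -5,"y": -40,"z": 65,"rx": 0,"ry": 0,"rz": -2},
  {"grip": 5,"x": -10,"y": -80,"z": 65,"rx": 0,"ry": 0,"rz": -5},
  {"grip": 5,"x": -15,"y": -120,"z": 65,"rx": 0,"ry": 0,"rz": -8},
])

```text
time_s: 11.65
ee_pos: [0.4553, 0.1985, 0.0896]
orientation: [0.987, 0.159, -0.0, 0.0]
wrist_force: [0.8, -1.1, -2.6]
gripper_width: 0.15
```

>>> send_rows([
  {"grip": 5,"x": -6,"y": -45,"z": 0,"rx": 0,"ry": 0,"rz": -3},
  {"grip": 5,"x": -12,"y": -90,"z": 0,"rx": 0,"ry": 0,"rz": -4.9},
  {"grip": 5,"x": -18,"y": -135,"z": 0,"rx": 0,"ry": 0,"rz": -4.9},
  {"grip": 5,"x": -24,"y": -180,"z": 0,"rx": 0,"ry": 0,"rz": -4.9},
  {"grip": 5,"x": -24,"y": -180,"z": 0,"rx": 0,"ry": 0,"rz": -4.9},
])

```text
time_s: 12.15
ee_pos: [0.4315, 0.0149, 0.0895]
orientation: [0.994, 0.114, -0.0, 0.001]
wrist_force: [0.4, -0.0, -2.3]
gripper_width: 0.149
```

>>> send_rows([
  {"grip": 5,"x": 0,"y": 0,"z": 0,"rx": 0,"ry": 0,"rz": 0},
])

```text
time_s: 12.25
ee_pos: [0.4317, 0.0186, 0.0895]
orientation: [0.993, 0.115, -0.0, -0.0]
wrist_force: [0.5, -0.3, -2.2]
gripper_width: 0.147
```

Run:
```python
from ov import *
s=snap('wrist','w11.png');save(s,'w11');o=env.get_obs();print(o['time_s'],o['ee_pos'],o['wrist_force'],R.from_quat(o['orientation']).as_matrix().round(4).tolist(),o['gripper_width']*93)
cv2.imwrite('pics/w11z.png',cv2.resize(s['color'][0:290,60:460],None,fx=2,fy=2,interpolation=cv2.INTER_CUBIC))
```

```text
12.3 [0.43181142 0.01963601 0.08946756] [ 0.05776805 -0.68945058 -2.25777375] [[0.973, 0.2307, -0.0006], [0.2307, -0.973, 0.0006], [-0.0005, -0.0007, -1.0]] 13.724042378164787
```

View pics/w11z.png

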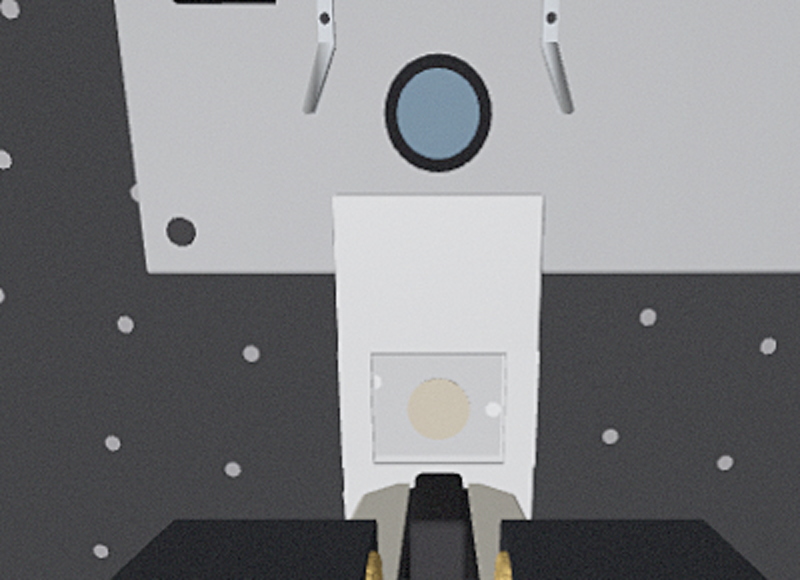

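Run:
```python
from fw import *
s=load('w11')
f=lambda x,y:(60+x/2,y/2)
p=fitw(s,[(-30,30.5,45),(-30,-30.5,45),(-95,95,40)],[f(334,42),f(542,41),f(148,272)],[.59,.056,.233])
c=fitw(s,[(0,28,10),(0,-28,10)],[f(333,195.5),f(543,195.5)],[.52,.04,.23],z=.0895-.025)
cc,q=np.cos(p[2]),np.sin(p[2]);print('front in stage',np.array([[cc,q],[-q,cc]])@(c[:2]-p[:2]),'yaw',np.degrees(c[2]-p[2]))
for a in [(334,42),(542,41),(148,272),(780,271)]: print(ray(s,f(*a),.04))
```

```text
[0.5907 0.0556 0.2337] 13.39 [-0.2, -0.2, 0.7, -0.0, -0.4, 0.4]
[0.5173 0.0384 0.231 ] 13.23 [-0.7, 0.0, 0.7, 0.0]
front in stage [-0.07537869  0.00021741] yaw -0.15322466447167865
[0.55574394 0.07928643 0.04      ]
[0.57017285 0.01900458 0.04      ]
[0.47657301 0.12575996 0.04      ]
[ 0.52389372 -0.07412089  0.04      ]
```

>>> send_rows([
  {"grip": 5,"x": 0,"y": 0,"z": -12,"rx": 0,"ry": 0,"rz": 0.1},
  {"grip": 5,"x": 0,"y": 0,"z": -20,"rx": 0,"ry": 0,"rz": 0.1},
  {"grip": 5,"x": 0,"y": 0,"z": -23,"rx": 0,"ry": 0,"rz": 0.1},
  {"grip": 5,"x": 0,"y": 0,"z": -23.5,"rx": 0,"ry": 0,"rz": 0.1},
  {"grip": 5,"x": 0,"y": 0,"z": -23.5,"rx": 0,"ry": 0,"rz": 0.1},
])

```text
time_s: 12.8
ee_pos: [0.4321, 0.0201, 0.0661]
orientation: [0.993, 0.118, -0.0, -0.0]
wrist_force: [0.1, 0.9, -2.3]
gripper_width: 0.148
```

>>> send_rows([
  {"grip": 5,"x": 0,"y": 0,"z": -0.5,"rx": 0,"ry": 0,"rz": 0},
  {"grip": 5,"x": 0,"y": 0,"z": -0.5,"rx": 0,"ry": 0,"rz": 0},
  {"grip": 5,"x": 0,"y": 0,"z": -0.5,"rx": 0,"ry": 0,"rz": 0},
])

```text
time_s: 13.1
ee_pos: [0.4323, 0.0195, 0.0659]
orientation: [0.993, 0.118, 0.0, 0.0]
wrist_force: [-0.2, -0.5, -2.0]
gripper_width: 0.147
```

>>> send_rows([
  {"grip": 5,"x": 0,"y": 0,"z": -0.6,"rx": 0,"ry": 0,"rz": -0.1},
  {"grip": 5,"x": 0,"y": 0,"z": -0.6,"rx": 0,"ry": 0,"rz": -0.1},
  {"grip": 5,"x": 0,"y": 0,"z": -0.6,"rx": 0,"ry": 0,"rz": -0.1},
])

```text
time_s: 13.4
ee_pos: [0.4321, 0.0195, 0.0651]
orientation: [0.993, 0.117, -0.0, 0.0]
wrist_force: [-0.7, 0.4, -2.0]
gripper_width: 0.152
```

>>> send_rows([
  {"grip": 5,"x": 0,"y": 0,"z": -0.4,"rx": 0,"ry": 0,"rz": 0},
  {"grip": 5,"x": 0,"y": 0,"z": -0.4,"rx": 0,"ry": 0,"rz": 0},
  {"grip": 5,"x": 0,"y": 0,"z": -0.4,"rx": 0,"ry": 0,"rz": 0},
])

```text
time_s: 13.7
ee_pos: [0.4321, 0.0195, 0.0649]
orientation: [0.993, 0.117, 0.0, 0.0]
wrist_force: [-1.9, -0.4, 2.3]
gripper_width: 0.152
```

>>> send_rows([
  {"grip": 5,"x": 11.7,"y": 2.8,"z": 0.2,"rx": 0,"ry": 0,"rz": 0},
  {"grip": 5,"x": 23.3,"y": 5.5,"z": 0.2,"rx": 0,"ry": 0,"rz": 0},
  {"grip": 5,"x": 35,"y": 8.3,"z": 0.2,"rx": 0,"ry": 0,"rz": 0},
  {"grip": 5,"x": 46.7,"y": 11.1,"z": 0.2,"rx": 0,"ry": 0,"rz": 0},
  {"grip": 5,"x": 54,"y": 12.8,"z": 0.2,"rx": 0,"ry": 0,"rz": 0},
])

```text
time_s: 14.2
ee_pos: [0.4874, 0.0325, 0.0649]
orientation: [0.993, 0.117, 0.0, 0.0]
wrist_force: [-5.1, -1.1, 8.8]
gripper_width: 0.15
```

Run:
```python
from ov import *
s=snap('wrist','w12.png');save(s,'w12');o=env.get_obs();print(o['time_s'],o['ee_pos'],o['wrist_force'],R.from_quat(o['orientation']).as_matrix().round(4).tolist(),o['gripper_width']*93)
cv2.imwrite('pics/w12z.png',cv2.resize(s['color'][0:290,60:460],None,fx=2,fy=2,interpolation=cv2.INTER_CUBIC))
```

```text
14.25 [0.4883752  0.03258616 0.06499222] [ 0.97608157  0.95733111 -1.04299448] [[0.9726, 0.2325, 0.0016], [0.2325, -0.9726, -0.0001], [0.0015, 0.0005, -1.0]] 13.956171719640869
```

View pics/w12z.png

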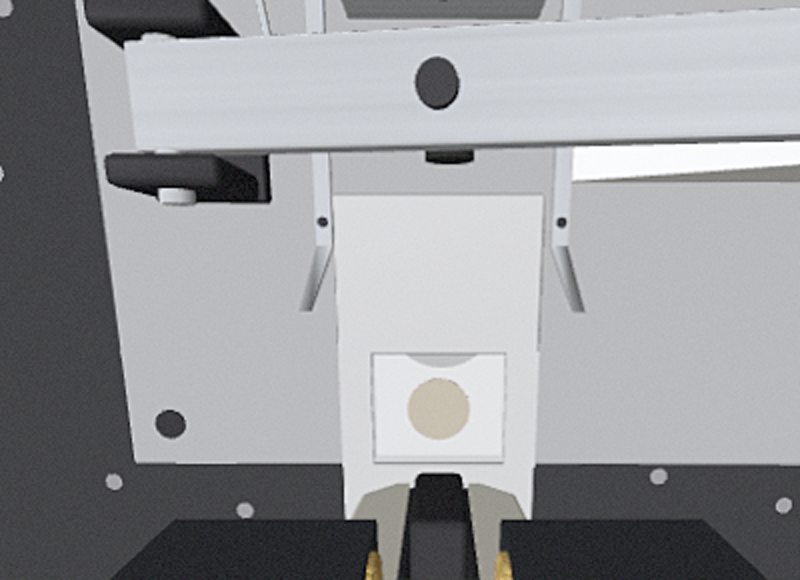

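>>> send_rows([
  {"grip": 5,"x": 6,"y": 0.6,"z": 0.1,"rx": 0,"ry": 0,"rz": 0},
  {"grip": 5,"x": 14,"y": 2.5,"z": 0.1,"rx": 0,"ry": 0,"rz": 0},
  {"grip": 5,"x": 22,"y": 4.4,"z": 0.1,"rx": 0,"ry": 0,"rz": 0},
  {"grip": 5,"x": 30,"y": 6.3,"z": 0.1,"rx": 0,"ry": 0,"rz": 0},
  {"grip": 5,"x": 33,"y": 7,"z": 0.1,"rx": 0,"ry": 0,"rz": 0},
])

```text
time_s: 14.75
ee_pos: [0.5201, 0.0395, 0.065]
orientation: [0.993, 0.117, 0.0, 0.0]
wrist_force: [-4.0, -1.3, 6.5]
gripper_width: 0.147
```

>>> send_rows([
  {"grip": 5,"x": 0,"y": 0,"z": 0,"rx": 0,"ry": 0,"rz": 0},
])

```text
time_s: 14.85
ee_pos: [0.5202, 0.0395, 0.065]
orientation: [0.993, 0.117, 0.001, 0.0]
wrist_force: [-0.6, 0.1, 0.8]
gripper_width: 0.148
```

Run:
```python
from ov import *
s=snap('wrist','w13.png');save(s,'w13');o=env.get_obs();print(o['time_s'],o['ee_pos'],o['wrist_force'],R.from_quat(o['orientation']).as_matrix().round(4).tolist(),o['gripper_width']*93)
cv2.imwrite('pics/w13z.png',cv2.resize(s['color'][0:290,60:460],None,fx=2,fy=2,interpolation=cv2.INTER_CUBIC))
t=snap('scene');save(t,'s13')
a=cv2.resize(t['color'][180:280,200:360],None,fx=5,fy=5,interpolation=cv2.INTER_CUBIC);cv2.imwrite('pics/s13.png',a)
```

```text
14.9 [0.52012912 0.03945333 0.06501168] [ 1.79597753  0.24913241 -0.14289761] [[0.9727, 0.2321, 0.0019], [0.2321, -0.9727, 0.0002], [0.0019, 0.0003, -1.0]] 13.425956951910706
```

View pics/w13z.png

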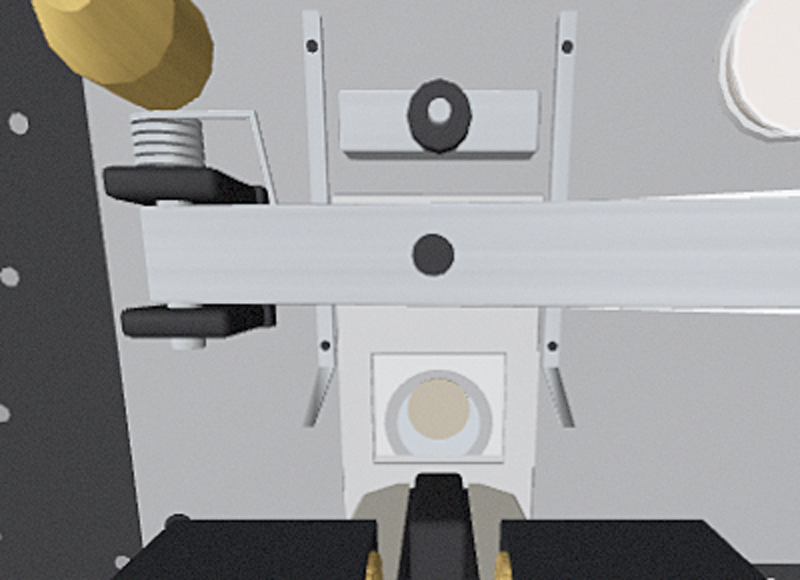

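View pics/s13.png

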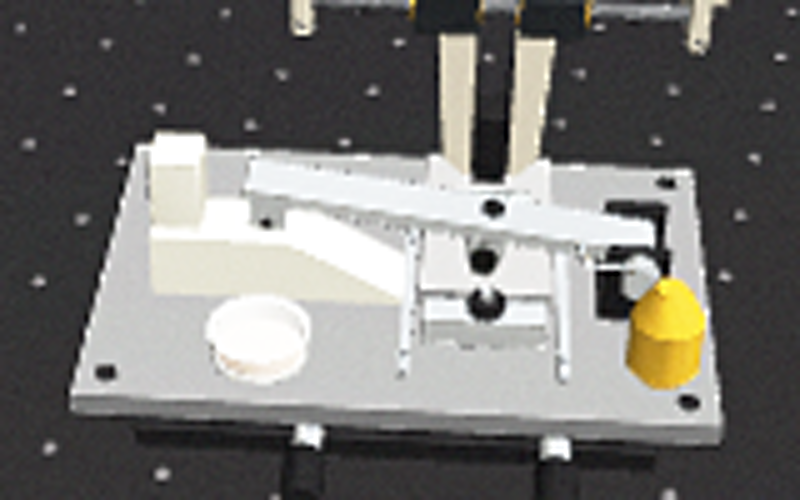

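>>> send_rows([
  {"grip": 5,"x": 1.9,"y": 0.4,"z": 0,"rx": 0,"ry": 0,"rz": 0},
  {"grip": 5,"x": 3.8,"y": 0.9,"z": 0,"rx": 0,"ry": 0,"rz": 0},
  {"grip": 5,"x": 5.8,"y": 1.4,"z": 0,"rx": 0,"ry": 0,"rz": 0},
  {"grip": 5,"x": 6.8,"y": 1.6,"z": 0,"rx": 0,"ry": 0,"rz": 0},
  {"grip": 5,"x": 7.3,"y": 1.7,"z": 0,"rx": 0,"ry": 0,"rz": 0},
])

```text
time_s: 15.45
ee_pos: [0.5261, 0.0411, 0.0649]
orientation: [0.993, 0.117, -0.0, -0.0]
wrist_force: [-3.9, -1.5, 5.3]
gripper_width: 0.15
```

>>> send_rows([
  {"grip": 5,"x": 0.5,"y": 0.1,"z": 0,"rx": 0,"ry": 0,"rz": 0},
  {"grip": 5,"x": 1,"y": 0.2,"z": 0,"rx": 0,"ry": 0,"rz": 0},
])

```text
time_s: 15.65
ee_pos: [0.5271, 0.0413, 0.0649]
orientation: [0.993, 0.117, -0.0, -0.0]
wrist_force: [-3.0, -1.2, 5.2]
gripper_width: 0.149
```

>>> send_rows([
  {"grip": 5,"x": 0.5,"y": 0.1,"z": 0,"rx": 0,"ry": 0,"rz": 0},
  {"grip": 5,"x": 0.5,"y": 0.1,"z": 0,"rx": 0,"ry": 0,"rz": 0},
])

```text
time_s: 15.85
ee_pos: [0.5279, 0.0414, 0.065]
orientation: [0.993, 0.117, -0.0, -0.0]
wrist_force: [-2.4, 0.0, 5.2]
gripper_width: 0.151
```

>>> send_rows([
  {"grip": 5,"x": 0.4,"y": 0.1,"z": 0.1,"rx": 0,"ry": 0,"rz": 0},
  {"grip": 5,"x": 0.8,"y": 0.2,"z": 0.1,"rx": 0,"ry": 0,"rz": 0},
  {"grip": 5,"x": 0.8,"y": 0.2,"z": 0.1,"rx": 0,"ry": 0,"rz": 0},
])

```text
time_s: 16.15
ee_pos: [0.5289, 0.0416, 0.065]
orientation: [0.993, 0.117, 0.0, -0.0]
wrist_force: [-2.5, -0.5, 1.8]
gripper_width: 0.15
```

>>> send_rows([
  {"grip": 5,"x": 0.4,"y": 0.1,"z": 0,"rx": 0,"ry": 0,"rz": 0},
  {"grip": 5,"x": 0.8,"y": 0.2,"z": 0,"rx": 0,"ry": 0,"rz": 0},
  {"grip": 5,"x": 0.8,"y": 0.2,"z": 0,"rx": 0,"ry": 0,"rz": 0},
])

```text
time_s: 16.45
ee_pos: [0.5296, 0.0417, 0.065]
orientation: [0.993, 0.117, 0.0, -0.0]
wrist_force: [-2.2, -0.3, 1.9]
gripper_width: 0.148
```

Run:
```python
from ov import *
s=snap('wrist','w14.png');save(s,'w14');o=env.get_obs();print(o['time_s'],o['ee_pos'],o['wrist_force'],R.from_quat(o['orientation']).as_matrix().round(4).tolist(),o['gripper_width']*93)
cv2.imwrite('pics/w14z.png',cv2.resize(s['color'][0:290,60:460],None,fx=2,fy=2,interpolation=cv2.INTER_CUBIC))
```

```text
16.5 [0.52962637 0.04172828 0.06497368] [-2.20335948 -0.548095    1.24017456] [[0.9727, 0.2321, 0.0002], [0.2321, -0.9727, 0.0], [0.0002, 0.0, -1.0]] 14.01704366092846
```

View pics/w14z.png

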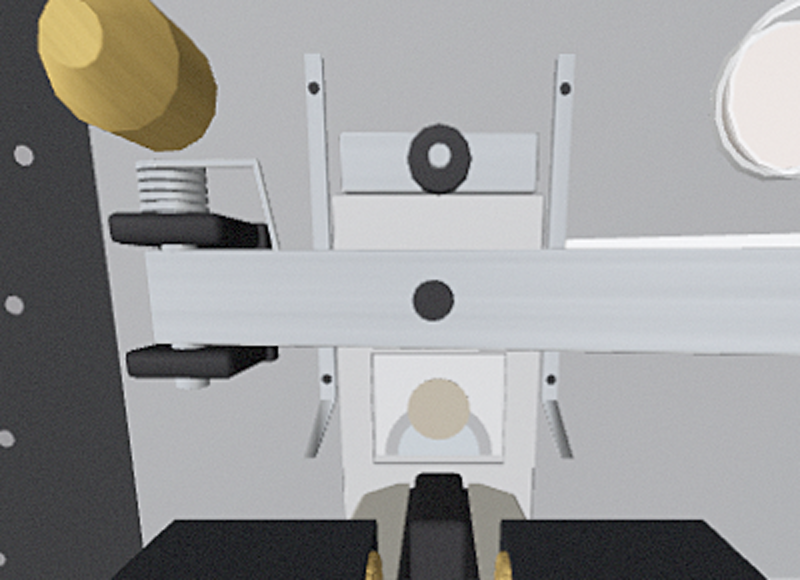

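>>> send_rows([
  {"grip": 5,"x": 0.4,"y": 0.1,"z": 0,"rx": 0,"ry": 0,"rz": 0},
  {"grip": 5,"x": 0.8,"y": 0.2,"z": 0,"rx": 0,"ry": 0,"rz": 0},
  {"grip": 5,"x": 0.8,"y": 0.2,"z": 0,"rx": 0,"ry": 0,"rz": 0},
])

```text
time_s: 16.8
ee_pos: [0.5297, 0.0418, 0.065]
orientation: [0.993, 0.117, -0.001, 0.0]
wrist_force: [-4.9, -0.8, 4.0]
gripper_width: 0.149
```

>>> send_rows([
  {"grip": 5,"x": 0.4,"y": 0.1,"z": 0,"rx": 0,"ry": 0,"rz": 0},
  {"grip": 5,"x": 0.4,"y": 0.1,"z": 0,"rx": 0,"ry": 0,"rz": 0},
])

```text
time_s: 17.0
ee_pos: [0.5297, 0.0418, 0.065]
orientation: [0.993, 0.117, -0.001, 0.0]
wrist_force: [-6.5, -2.3, 5.1]
gripper_width: 0.149
```

>>> send_rows([
  {"grip": 5,"x": 0.5,"y": 0.1,"z": 0,"rx": 0,"ry": 0,"rz": 0},
  {"grip": 5,"x": 1,"y": 0.2,"z": 0,"rx": 0,"ry": 0,"rz": 0},
  {"grip": 5,"x": 1,"y": 0.2,"z": 0,"rx": 0,"ry": 0,"rz": 0},
  {"grip": 5,"x": 1,"y": 0.2,"z": 0,"rx": 0,"ry": 0,"rz": 0},
])

```text
time_s: 17.4
ee_pos: [0.5297, 0.0418, 0.0649]
orientation: [0.993, 0.117, -0.002, 0.0]
wrist_force: [-9.8, -3.9, 8.4]
gripper_width: 0.151
```

Run:
```python
from ov import *
s=snap('wrist','w15.png');save(s,'w15');o=env.get_obs();print(o['time_s'],o['ee_pos'],o['wrist_force'],R.from_quat(o['orientation']).as_matrix().round(4).tolist(),o['gripper_width']*93)
cv2.imwrite('pics/w15z.png',cv2.resize(s['color'][50:150,200:360],None,fx=5,fy=5,interpolation=cv2.INTER_CUBIC))
```

```text
17.45 [0.52968884 0.04180625 0.06493349] [-9.46459358 -2.97668007  8.15575412] [[0.9726, 0.2324, -0.004], [0.2324, -0.9726, -0.0007], [-0.004, -0.0002, -1.0]] 13.923550802342024
```

View pics/w15z.png

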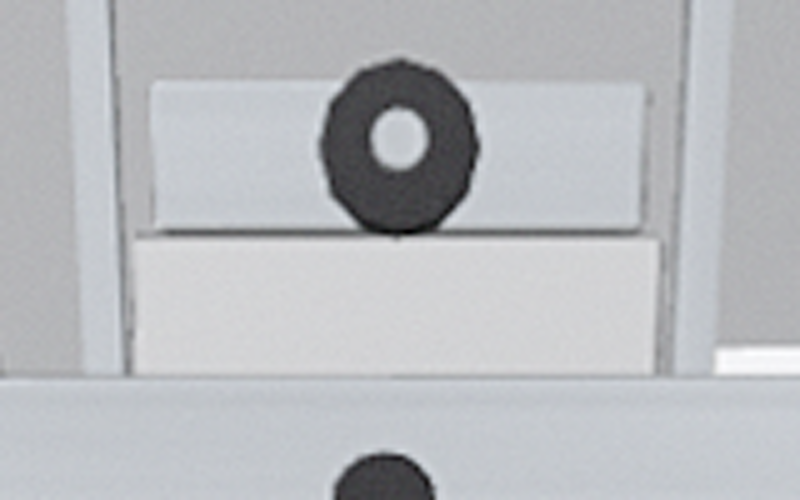

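>>> send_rows([
  {"grip": 5,"x": -1,"y": -0.2,"z": 0,"rx": 0,"ry": 0,"rz": 0},
  {"grip": 5,"x": -1.7,"y": -0.4,"z": 0.2,"rx": 0,"ry": 0,"rz": 0},
  {"grip": 5,"x": -1.7,"y": -0.4,"z": 0.2,"rx": 0,"ry": 0,"rz": 0},
])

```text
time_s: 17.75
ee_pos: [0.5297, 0.0418, 0.065]
orientation: [0.993, 0.117, -0.0, -0.0]
wrist_force: [-3.2, -2.0, 0.7]
gripper_width: 0.15
```

>>> send_rows([
  {"grip": 60,"x": 0,"y": 0,"z": 0,"rx": 0,"ry": 0,"rz": 0},
  {"grip": 60,"x": 0,"y": 0,"z": 0,"rx": 0,"ry": 0,"rz": 0},
  {"grip": 60,"x": 0,"y": 0,"z": 0,"rx": 0,"ry": 0,"rz": 0},
  {"grip": 60,"x": 0,"y": 0,"z": 0,"rx": 0,"ry": 0,"rz": 0},
  {"grip": 60,"x": 0,"y": 0,"z": 10,"rx": 0,"ry": 0,"rz": 0},
])

```text
time_s: 18.25
ee_pos: [0.5292, 0.042, 0.0746]
orientation: [0.993, 0.117, -0.001, -0.0]
wrist_force: [0.2, -0.1, 0.5]
gripper_width: 0.533
```

>>> send_rows([
  {"grip": 60,"x": 0,"y": 0,"z": 40,"rx": 0,"ry": 0,"rz": 0},
  {"grip": 60,"x": 0,"y": 0,"z": 85,"rx": 0,"ry": 0,"rz": 0},
  {"grip": 60,"x": 0,"y": 0,"z": 120,"rx": 0,"ry": 0,"rz": 0},
  {"grip": 60,"x": 0,"y": 0,"z": 120,"rx": 0,"ry": 0,"rz": 0},
  {"grip": 60,"x": 0,"y": 0,"z": 120,"rx": 0,"ry": 0,"rz": 0},
])

```text
time_s: 18.75
ee_pos: [0.5305, 0.0418, 0.1966]
orientation: [0.993, 0.117, 0.001, 0.0]
wrist_force: [-1.0, -0.1, -0.4]
gripper_width: 0.644
```

Run:
```python
from ov import *
s=snap('wrist','w16.png');save(s,'w16');o=env.get_obs();print(o['time_s'],o['ee_pos'],o['wrist_force'],R.from_quat(o['orientation']).as_matrix().round(4).tolist(),o['gripper_width']*93)
cv2.imwrite('pics/w16z.png',cv2.resize(s['color'][0:290,60:460],None,fx=2,fy=2,interpolation=cv2.INTER_CUBIC))
```

```text
18.8 [0.529563   0.0419277  0.19512176] [ 0.11772234 -0.15213232  0.36589701] [[0.9727, 0.2322, -0.0002], [0.2322, -0.9727, 0.0001], [-0.0002, -0.0001, -1.0]] 60.14538304277818
```

View pics/w16z.png

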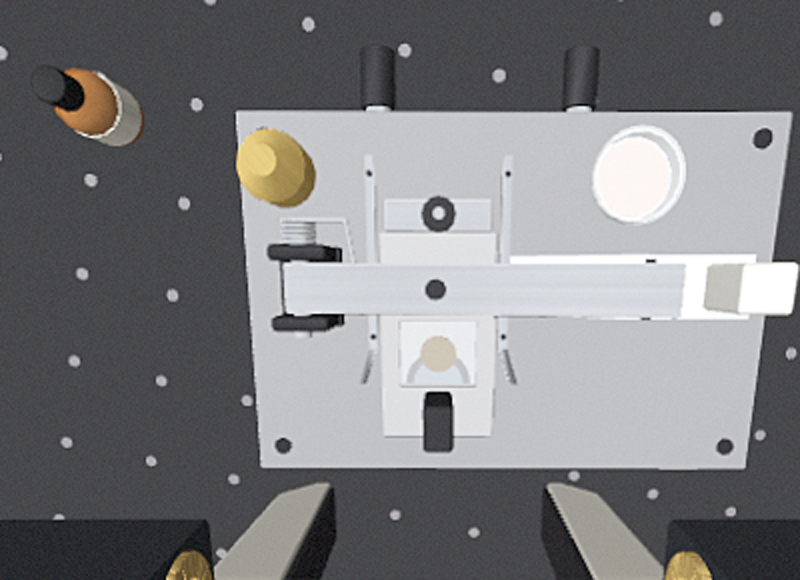

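>>> send_rows([
  {"grip": 60,"x": 8,"y": -10,"z": 0,"rx": 0,"ry": 0,"rz": 8.4},
  {"grip": 60,"x": 16,"y": -20,"z": 0,"rx": 0,"ry": 0,"rz": 16.8},
  {"grip": 60,"x": 24,"y": -30,"z": 0,"rx": 0,"ry": 0,"rz": 25.2},
  {"grip": 60,"x": 32,"y": -40,"z": 0,"rx": 0,"ry": 0,"rz": 33.6},
  {"grip": 60,"x": 40,"y": -50,"z": 0,"rx": 0,"ry": 0,"rz": 42},
])

```text
time_s: 19.3
ee_pos: [0.5691, -0.0083, 0.193]
orientation: [0.884, 0.468, -0.002, -0.001]
wrist_force: [0.4, 0.2, -0.8]
gripper_width: 0.644
```

>>> send_rows([
  {"grip": 60,"x": 10,"y": -12,"z": 0,"rx": 0,"ry": 0,"rz": 8.4},
  {"grip": 60,"x": 20,"y": -24,"z": 0,"rx": 0,"ry": 0,"rz": 16.8},
  {"grip": 60,"x": 30,"y": -36,"z": 0,"rx": 0,"ry": 0,"rz": 25.2},
  {"grip": 60,"x": 40,"y": -48,"z": 0,"rx": 0,"ry": 0,"rz": 33.6},
  {"grip": 60,"x": 51,"y": -61,"z": 0,"rx": 0,"ry": 0,"rz": 42},
])

```text
time_s: 19.8
ee_pos: [0.6201, -0.0693, 0.1928]
orientation: [0.658, 0.753, -0.001, -0.002]
wrist_force: [-0.4, -0.1, 0.4]
gripper_width: 0.647
```

>>> send_rows([
  {"grip": 60,"x": 0,"y": 0,"z": 0,"rx": 0,"ry": 0,"rz": 6.1},
  {"grip": 60,"x": 0,"y": 0,"z": 0,"rx": 0,"ry": 0,"rz": 6.1},
  {"grip": 60,"x": 0,"y": 0,"z": 0,"rx": 0,"ry": 0,"rz": 6.1},
])

```text
time_s: 20.1
ee_pos: [0.6201, -0.0688, 0.1936]
orientation: [0.62, 0.785, -0.001, -0.002]
wrist_force: [0.1, 1.1, -0.8]
gripper_width: 0.648
```

Run:
```python
from ov import *
s=snap('wrist','w17.png');save(s,'w17');o=env.get_obs();print(o['time_s'],o['ee_pos'],o['wrist_force'],R.from_quat(o['orientation']).as_matrix().round(4).tolist(),o['gripper_width']*93)
```

```text
20.15 [ 0.62025499 -0.06875182  0.19403188] [-0.41269438  0.25897049  0.57224386] [[-0.2315, 0.9728, -0.0023], [0.9728, 0.2315, 0.0008], [0.0013, -0.002, -1.0]] 60.03267612262899
```

View pics/w17.png

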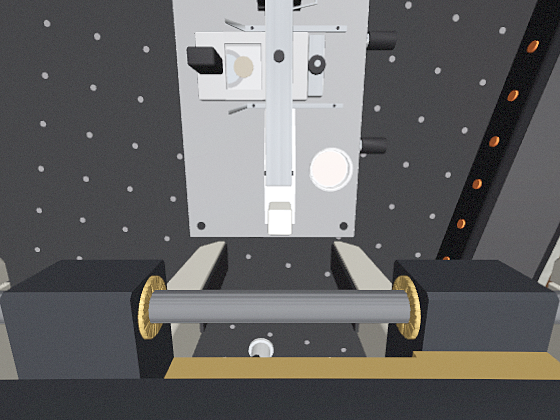

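>>> send_rows([
  {"grip": 60,"x": 0,"y": 0,"z": -40,"rx": 0,"ry": 0,"rz": 0},
  {"grip": 60,"x": 0,"y": 0,"z": -80,"rx": 0,"ry": 0,"rz": 0},
  {"grip": 60,"x": 0,"y": 0,"z": -102,"rx": 0,"ry": 0,"rz": 0},
  {"grip": 60,"x": 0,"y": 0,"z": -105,"rx": 0,"ry": 0,"rz": 0},
  {"grip": 60,"x": 0,"y": 0,"z": -105,"rx": 0,"ry": 0,"rz": 0},
])

```text
time_s: 20.65
ee_pos: [0.6207, -0.0688, 0.09]
orientation: [0.619, 0.785, -0.0, -0.001]
wrist_force: [0.7, 0.8, 0.3]
gripper_width: 0.645
```

>>> send_rows([
  {"grip": 10,"x": 0,"y": 0,"z": 0,"rx": 0,"ry": 0,"rz": 0},
  {"grip": 10,"x": 0,"y": 0,"z": 0,"rx": 0,"ry": 0,"rz": 0},
  {"grip": 10,"x": 0,"y": 0,"z": 0,"rx": 0,"ry": 0,"rz": 0},
  {"grip": 10,"x": 0,"y": 0,"z": 0,"rx": 0,"ry": 0,"rz": 0},
  {"grip": 10,"x": 0,"y": 0,"z": 0,"rx": 0,"ry": 0,"rz": 0},
])

```text
time_s: 21.15
ee_pos: [0.6212, -0.0692, 0.0907]
orientation: [0.619, 0.785, 0.0, 0.0]
wrist_force: [0.2, 0.4, 0.1]
gripper_width: 0.264
```

>>> send_rows([
  {"grip": 10,"x": 0,"y": 0,"z": 0,"rx": 0,"ry": 0,"rz": 0},
  {"grip": 10,"x": 0,"y": 0,"z": 0,"rx": 0,"ry": 0,"rz": 0},
])

```text
time_s: 21.35
ee_pos: [0.6209, -0.0693, 0.0905]
orientation: [0.619, 0.785, -0.0, 0.0]
wrist_force: [-1.8, -0.0, 3.3]
gripper_width: 0.214
```

>>> send_rows([
  {"grip": 10,"x": 0.7,"y": -2.9,"z": 0,"rx": 0,"ry": 0,"rz": 0},
  {"grip": 10,"x": 1.8,"y": -7.8,"z": 0,"rx": 0,"ry": 0,"rz": 0},
  {"grip": 10,"x": 3.2,"y": -13.6,"z": 0,"rx": 0,"ry": 0,"rz": 0},
  {"grip": 10,"x": 4.6,"y": -19.4,"z": 0,"rx": 0,"ry": 0,"rz": 0},
  {"grip": 10,"x": 6,"y": -25.2,"z": 0,"rx": 0,"ry": 0,"rz": 0},
])

```text
time_s: 21.85
ee_pos: [0.627, -0.0943, 0.0905]
orientation: [0.619, 0.786, 0.0, -0.0]
wrist_force: [-2.3, 3.6, 5.9]
gripper_width: 0.212
```

>>> send_rows([
  {"grip": 10,"x": 1.4,"y": -5.8,"z": 0,"rx": 0,"ry": 0,"rz": 0},
  {"grip": 10,"x": 2.8,"y": -11.7,"z": 0,"rx": 0,"ry": 0,"rz": 0},
  {"grip": 10,"x": 4.2,"y": -17.5,"z": 0,"rx": 0,"ry": 0,"rz": 0},
  {"grip": 10,"x": 6.5,"y": -27.2,"z": 0,"rx": 0,"ry": 0,"rz": 0},
  {"grip": 10,"x": 8.8,"y": -37,"z": 0,"rx": 0,"ry": 0,"rz": 0},
])

```text
time_s: 22.35
ee_pos: [0.6361, -0.1321, 0.0904]
orientation: [0.619, 0.785, 0.0, 0.0]
wrist_force: [-0.7, 3.1, 4.4]
gripper_width: 0.214
```

>>> send_rows([
  {"grip": 10,"x": 3.5,"y": -14.6,"z": 0,"rx": 0,"ry": 0,"rz": 0},
  {"grip": 10,"x": 7,"y": -29.2,"z": 2,"rx": 0,"ry": 0,"rz": 0},
  {"grip": 10,"x": 10,"y": -43,"z": 10,"rx": 0,"ry": 0,"rz": 0},
  {"grip": 10,"x": 10,"y": -43,"z": 15,"rx": 0,"ry": 0,"rz": 0},
])

```text
time_s: 22.75
ee_pos: [0.6462, -0.1778, 0.1054]
orientation: [0.62, 0.785, -0.001, 0.001]
wrist_force: [-0.4, 1.0, -1.4]
gripper_width: 0.213
```

Run:
```python
from ov import *
s=snap('wrist','w18.png');save(s,'w18');o=env.get_obs();print(o['time_s'],o['ee_pos'],o['wrist_force'],R.from_quat(o['orientation']).as_matrix().round(4).tolist(),o['gripper_width']*93)
t=snap('scene');save(t,'s18')
a=cv2.resize(t['color'][180:280,200:360],None,fx=5,fy=5,interpolation=cv2.INTER_CUBIC);cv2.imwrite('pics/s18.png',a)
```

```text
22.8 [ 0.64646464 -0.17656139  0.1064509 ] [-0.33893084 -0.60330175 -0.80578629] [[-0.2318, 0.9728, 0.0016], [0.9728, 0.2318, -0.0012], [-0.0016, 0.0012, -1.0]] 20.022057672481136
```

View pics/w18.png

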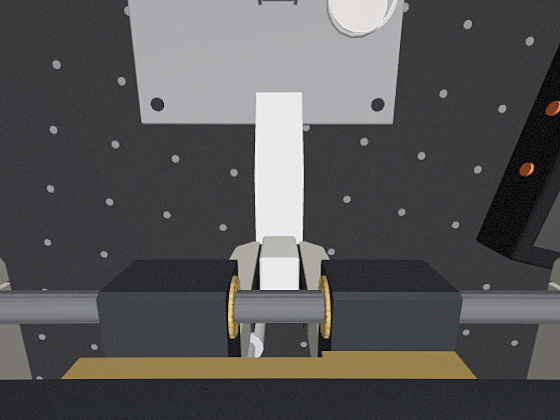

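View pics/s18.png

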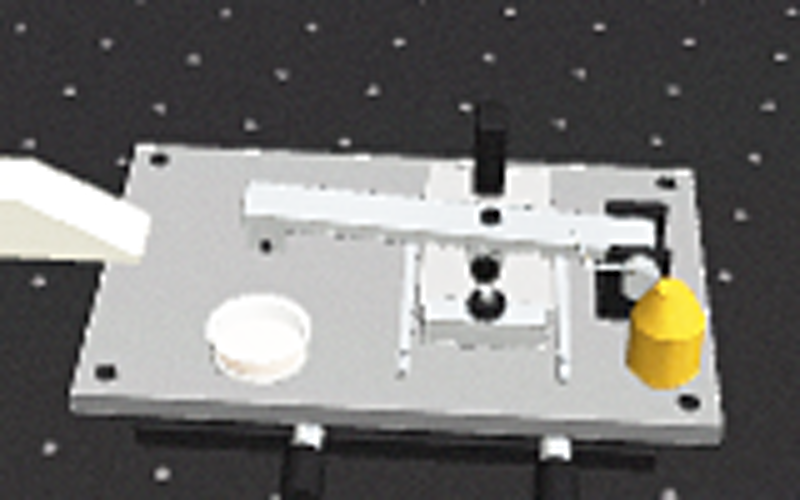

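>>> send_rows([
  {"grip": 10,"x": 0,"y": 0,"z": 30,"rx": 0,"ry": 0,"rz": 0},
  {"grip": 10,"x": -10,"y": -3,"z": 60,"rx": 0,"ry": 0,"rz": 0},
  {"grip": 10,"x": -40,"y": -30,"z": 60,"rx": 0,"ry": 0,"rz": -8},
  {"grip": 10,"x": -70,"y": -68,"z": 60,"rx": 0,"ry": 0,"rz": -16},
  {"grip": 10,"x": -95,"y": -105,"z": 60,"rx": 0,"ry": 0,"rz": -24},
])

```text
time_s: 23.35
ee_pos: [0.5496, -0.279, 0.1656]
orientation: [0.77, 0.638, -0.0, 0.0]
wrist_force: [0.7, -0.1, -0.7]
gripper_width: 0.21
```

>>> send_rows([
  {"grip": 10,"x": -30,"y": -35,"z": 0,"rx": 0,"ry": 0,"rz": -7},
  {"grip": 10,"x": -55,"y": -65,"z": 0,"rx": 0,"ry": 0,"rz": -14},
  {"grip": 10,"x": -69,"y": -83,"z": 0,"rx": 0,"ry": 0,"rz": -14},
  {"grip": 10,"x": -69,"y": -83,"z": -40,"rx": 0,"ry": 0,"rz": -14},
  {"grip": 10,"x": -69,"y": -83,"z": -80,"rx": 0,"ry": 0,"rz": -14},
])

```text
time_s: 23.85
ee_pos: [0.482, -0.3637, 0.086]
orientation: [0.841, 0.541, 0.0, 0.002]
wrist_force: [-0.5, 0.3, -2.2]
gripper_width: 0.213
```

>>> send_rows([
  {"grip": 10,"x": 0,"y": 0,"z": -20,"rx": 0,"ry": 0,"rz": 0},
  {"grip": 10,"x": 0,"y": 0,"z": -28,"rx": 0,"ry": 0,"rz": 0},
  {"grip": 10,"x": 0,"y": 0,"z": -28,"rx": 0,"ry": 0,"rz": 0},
  {"grip": 10,"x": 0,"y": 0,"z": -28,"rx": 0,"ry": 0,"rz": 0},
])

```text
time_s: 24.25
ee_pos: [0.4826, -0.3628, 0.0585]
orientation: [0.841, 0.541, 0.0, 0.001]
wrist_force: [0.9, -0.6, -0.4]
gripper_width: 0.213
```

Underside about 8 mm above the bench; lowering gently.

>>> send_rows([
  {"grip": 10,"x": 0,"y": 0,"z": -4,"rx": 0,"ry": 0,"rz": 0},
  {"grip": 10,"x": 0,"y": 0,"z": -7,"rx": 0,"ry": 0,"rz": 0},
  {"grip": 10,"x": 0,"y": 0,"z": -7.5,"rx": 0,"ry": 0,"rz": 0},
  {"grip": 10,"x": 0,"y": 0,"z": -7.5,"rx": 0,"ry": 0,"rz": 0},
])

```text
time_s: 24.65
ee_pos: [0.4822, -0.3627, 0.0505]
orientation: [0.841, 0.541, 0.0, 0.001]
wrist_force: [0.1, 1.3, 2.7]
gripper_width: 0.212
```

>>> send_rows([
  {"grip": 10,"x": 0,"y": 0,"z": -0.5,"rx": 0,"ry": 0,"rz": 0},
  {"grip": 10,"x": 0,"y": 0,"z": -0.5,"rx": 0,"ry": 0,"rz": 0},
  {"grip": 10,"x": 0,"y": 0,"z": -0.5,"rx": 0,"ry": 0,"rz": 0},
])

```text
time_s: 24.95
ee_pos: [0.4822, -0.3627, 0.0505]
orientation: [0.841, 0.541, 0.0, 0.001]
wrist_force: [-0.6, 1.5, 6.9]
gripper_width: 0.211
```

On the bench; releasing and lifting.

>>> send_rows([
  {"grip": 60,"x": 0,"y": 0,"z": 0.5,"rx": 0,"ry": 0,"rz": 0},
  {"grip": 60,"x": 0,"y": 0,"z": 0.5,"rx": 0,"ry": 0,"rz": 0},
  {"grip": 60,"x": 0,"y": 0,"z": 0.5,"rx": 0,"ry": 0,"rz": 0},
  {"grip": 60,"x": 0,"y": 0,"z": 0.5,"rx": 0,"ry": 0,"rz": 0},
  {"grip": 60,"x": 0,"y": 0,"z": 12,"rx": 0,"ry": 0,"rz": 0},
])

```text
time_s: 25.45
ee_pos: [0.4808, -0.3614, 0.0599]
orientation: [0.841, 0.541, -0.0, -0.002]
wrist_force: [-0.2, -0.7, -0.8]
gripper_width: 0.587
```

>>> send_rows([
  {"grip": 60,"x": 0,"y": 0,"z": 40,"rx": 0,"ry": 0,"rz": 0},
  {"grip": 60,"x": 0,"y": 0,"z": 80,"rx": 0,"ry": 0,"rz": 0},
  {"grip": 60,"x": 0,"y": 0,"z": 120,"rx": 0,"ry": 0,"rz": 0},
  {"grip": 60,"x": 0,"y": 0,"z": 120,"rx": 0,"ry": 0,"rz": 0},
  {"grip": 60,"x": 0,"y": 0,"z": 120,"rx": 0,"ry": 0,"rz": 0},
])

```text
time_s: 25.95
ee_pos: [0.4822, -0.3628, 0.183]
orientation: [0.841, 0.541, 0.0, 0.002]
wrist_force: [-0.7, 0.2, -1.0]
gripper_width: 0.648
```

Run:
```python
from ov import *
s=snap('wrist','w19.png');o=env.get_obs();print(o['time_s'],o['ee_pos'],o['wrist_force'])
t=snap('scene','s19.png');save(t,'s19');u=snap('side','d19.png')
a=cv2.resize(t['color'][180:280,200:360],None,fx=5,fy=5,interpolation=cv2.INTER_CUBIC);cv2.imwrite('pics/s19z.png',a)
cv2.imwrite('pics/sd.png',np.hstack([t['color'],s['color']])[:, :1120][::1, :][:, :].copy() if 0 else cv2.resize(np.hstack([t['color'],s['color']]),(800,300)))
for n in ['objective','oil_bottle','dish','slide_box','driver','post_holder']: print(n,look(t,'scene',n)[:1])
```

```text
26.0 [ 0.48154508 -0.36210134  0.18131016] [-0.48097995  0.46027301 -1.18548208]
objective [([0.6305, 0.1394, 0.0682], 0.86)]
oil_bottle [([0.6465, 0.2391, 0.0331], 0.88)]
dish [([0.6635, -0.0226, 0.0538], 0.54)]
slide_box [([0.7363, 0.376, 0.0366], 0.78)]
driver [([0.7202, -0.3496, 0.0213], 0.73)]
post_holder [([0.6497, -0.2667, 0.0421], 0.89)]
```

View pics/sd.png

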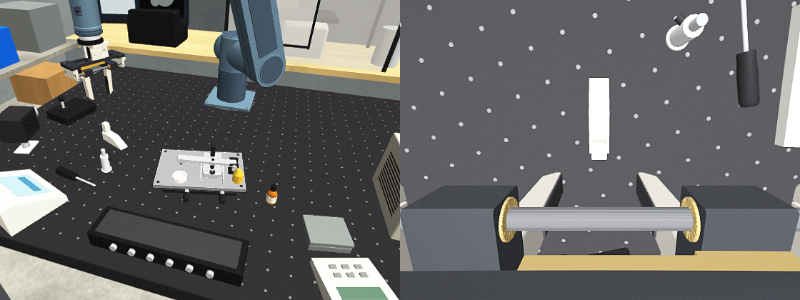

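View pics/s19z.png

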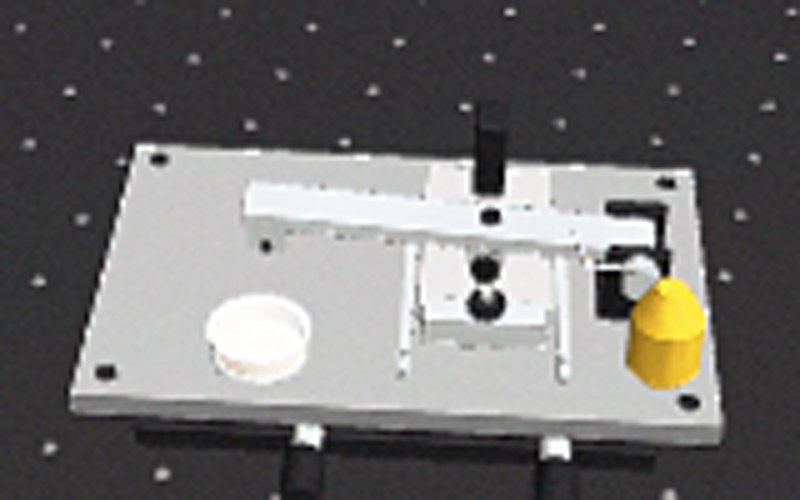

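Bystanders are unmoved and the wedge stands upright. Before handing in, a close look at the carrier against the stop.

>>> send_rows([
  {"grip": 60,"x": 6,"y": 45,"z": 14,"rx": 0,"ry": 0,"rz": -7},
  {"grip": 60,"x": 12,"y": 90,"z": 14,"rx": 0,"ry": 0,"rz": -14},
  {"grip": 60,"x": 18,"y": 135,"z": 14,"rx": 0,"ry": 0,"rz": -21},
  {"grip": 60,"x": 24,"y": 180,"z": 14,"rx": 0,"ry": 0,"rz": -28},
  {"grip": 60,"x": 30,"y": 225,"z": 14,"rx": 0,"ry": 0,"rz": -35},
])

```text
time_s: 26.9
ee_pos: [0.5117, -0.1357, 0.1952]
orientation: [0.965, 0.261, 0.0, -0.0]
wrist_force: [0.2, 0.1, -0.4]
gripper_width: 0.645
```

>>> send_rows([
  {"grip": 60,"x": 6,"y": 45,"z": 0,"rx": 0,"ry": 0,"rz": -7},
  {"grip": 60,"x": 12,"y": 90,"z": 0,"rx": 0,"ry": 0,"rz": -14},
  {"grip": 60,"x": 18,"y": 135,"z": 0,"rx": 0,"ry": 0,"rz": -17},
  {"grip": 60,"x": 18,"y": 179,"z": 0,"rx": 0,"ry": 0,"rz": -17},
  {"grip": 60,"x": 18,"y": 179,"z": 0,"rx": 0,"ry": 0,"rz": -17},
])

```text
time_s: 27.4
ee_pos: [0.5291, 0.0467, 0.1951]
orientation: [0.993, 0.121, -0.0, -0.001]
wrist_force: [-0.0, -0.4, 0.6]
gripper_width: 0.645
```

>>> send_rows([
  {"grip": 60,"x": 0,"y": 0,"z": 0,"rx": 0,"ry": 0,"rz": 0},
  {"grip": 60,"x": 0,"y": 0,"z": 0,"rx": 0,"ry": 0,"rz": 0},
])

```text
time_s: 27.6
ee_pos: [0.5298, 0.0408, 0.1951]
orientation: [0.993, 0.118, -0.0, 0.0]
wrist_force: [0.3, -0.7, 0.4]
gripper_width: 0.644
```

Run:
```python
from ov import *
s=snap('wrist','w20.png');save(s,'w20');o=env.get_obs();print(o['time_s'],o['ee_pos'])
cv2.imwrite('pics/w20z.png',cv2.resize(s['color'][50:250,170:430],None,fx=3,fy=3,interpolation=cv2.INTER_CUBIC))
```

```text
27.65 [0.52988459 0.04042995 0.19515255]
```

View pics/w20z.png

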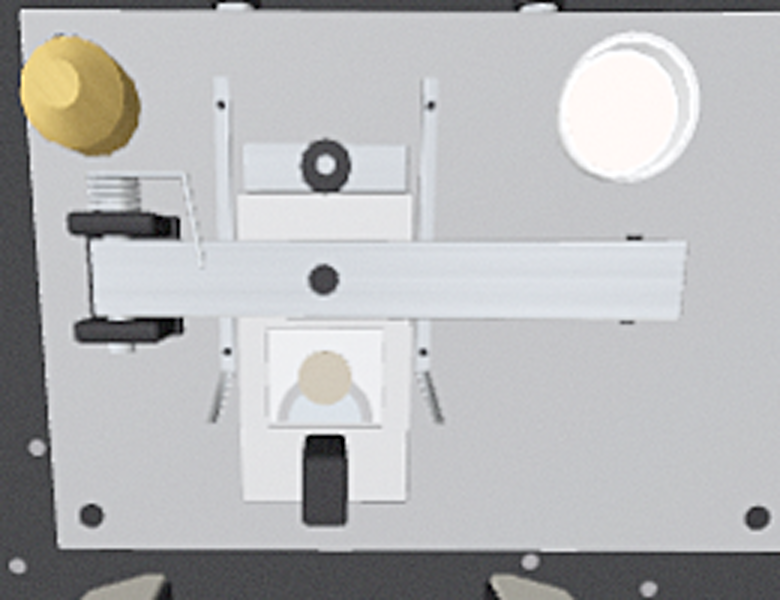

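The carrier's front edge (row 193 in the crop) touches the stop, square and centred. The bar lies across it with its foot on the carrier.

```bash
python3 -c "
from bench import env
print(env.finish_job())"
```

```text
the job is handed in; nothing more can be done
None
```

I completed the task and handed the job in at about 27.7 s of the 72 s allowed. `env.finish_job()` gives no verdict, so the result below rests on my own checks.

**What I did**
- **Wedge in:** I drove it along the bed until its tip reached the near rail, at about y -35 mm. The bar then rested on the wedge's level land.
- **Carrier:** I slid it under the raised bar and pressed it against the stop with about 10 N. I eased that to about 4 N before letting go.
- **Wedge out:** I drew it out smoothly at 60–100 mm/s while the bar came down, and stood it on the bench near where it started.

**Last checks**
- **Carrier:** In the final wrist picture its front edge touches the stop, and it is square and centred between the rails.
- **Bar:** It lies on the carrier. I could not measure the clamp force or the bar's speed as it came down.
- **Wedge:** It stands upright on the bench, well away from the stage.
- **Bystanders:** Comparing the detector's first and last positions, none had moved more than about 5 mm. That is about the detector's own error.

**Disagreement:** The fixed cameras and the wrist camera differed by 3–6 mm on where things were. I used the wrist camera's values, and the grasps and the stop contact agreed with them.

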